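# Shut the slicer's hatch and find the socket for its lock nut

## Task

The slicer on the kitchen counter has just been cleaned. First push its open front hatch shut until it snaps home on its catch, then find out by trying which of the three look-alike hexagonal sockets goes fully down over the lock nut on the machine's deck; only one does. Stand any socket that does not fit upright on the counter again, leave the bottle, bowl and cup where they are, and finish while still gripping the right socket, seated upright and fully down on the nut with its rim on the deck: do not let go.

Things in the scene. Friction and masses are not known exactly. Their poses are not given: they have to be found in the camera images.
- nut (a point): the hexagonal lock nut on the machine's deck, right (-y) of the hatch. Point: on its axis, at its foot on the deck. z up; x square to one pair of its flats (others at +-60 degrees). 14 mm high (top 3 chamfered by 1.5); 15, 21 or 27 across flats from start to start, with a round stud of 10 through it, tip 44, 32 or 20 above the deck. The fitting bore has 1.2 clearance each side, and its rim comes down to the deck
- machine: the slicer: fixed steel box (mm) 200 deep (x) by 300 wide (y) by 90 high, flat deck on top. Origin: centre of its foot, on the counter; x points from its front, where the hatch is, to its back. The nut stands 20 before and 100 right (-y) of the centre, its axes parallel to the machine's. A motor hood 65 high stands on the rear left of the deck, clear of the nut by 80
- hatch (a joint): opening of the hatch in rad: 0 is shut and snapped home, growing as its free edge swings out towards the robot (opens up to 1.6). It swings loosely and stays where it is left; from about 0.08 down to 0.035 the sprung catch resists with some 11 N near the free edge, then draws it to 0 and holds it
- hatch_hinge (a point): middle of the hatch's vertical hinge line, at the left (+y) end of the hatch, 47 mm above the counter. The hatch is an upright steel panel in the machine's front face, 170 mm wide, 74 high (from 10 to 84 above the counter), 8 thick
- hatch_push (a point): point on the hatch's outer face, 125 mm from the hinge line towards the free edge, half-way up (47 above the counter), a good place to push. It swings with the hatch; its x axis is square to the panel and points inwards, the way to push; its y axis points along the panel to the hinge
- socket_1_mid (a point): one of three steel box sockets, alike outside: upright hexagonal prism, 38 mm across flats, 70 mm tall, 0.2 to 0.42 kg, standing mouth down on the counter. Point: its middle, 35 mm above its lower rim; z up; x square to one pair of outer flats (others at +-60 degrees). Hidden hex bore from below, its flats parallel to the outer ones
- socket_2_mid (a point): one of three steel box sockets, alike outside: upright hexagonal prism, 38 mm across flats, 70 mm tall, 0.2 to 0.42 kg, standing mouth down on the counter. Point: its middle, 35 mm above its lower rim; z up; x square to one pair of outer flats (others at +-60 degrees). The three bores differ in width and depth; which socket fits changes and is not told
- socket_3_mid (a point): one of three steel box sockets, alike outside: upright hexagonal prism, 38 mm across flats, 70 mm tall, 0.2 to 0.42 kg, standing mouth down on the counter. Point: its middle, 35 mm above its lower rim; z up; x square to one pair of outer flats (others at +-60 degrees). Exactly one goes fully down over the nut; the others stop 10 mm or more higher, too narrow or too shallow
- sauce: bystander: amber glass bottle, 60 mm diameter, 160 tall, standing; origin at the centre of its foot
- bowl: bystander: white bowl, 110 mm diameter, 55 tall; origin at the centre of its foot
- teacup: bystander: blue cup, 68 mm diameter, 75 tall; origin at the centre of its foot
Mind the look-alikes: they are no part of the job. Leave any green or orange look-alike of the part that bears socket_2_mid alone.

How it is judged:
By the outcome, as a careful person would: the job done as asked, in the order asked, and still so for the second after the job is handed in, while the arm keeps its last pose, push and grip.
It also fails if it takes over 72 s, if anything falls off the work surface, if the arm or the gripper's body presses on something with over 40 N, if the wrist force passes 120 N, or if a joint passes its speed limit or range.

## Robot

A 6-joint arm with a two-finger parallel gripper is mounted at the origin on the work surface. World frame = base frame: x ahead of the robot, y to its left, z up, the work surface at z = 0. Lengths are in m, angles in rad, forces in N, time in s.
With the tool pointing down it reaches from about 0.25 to 0.775 m from the base axis. Payload 8.9 kg.
Tool frame: the origin (TCP) lies at the very end of the fingers, on their centre line; the grasp point (between the pads) lies behind it (env.grip_depth is the z of the grasp point in the tool frame, in m); z points along the fingers, x is the direction in which the jaws open and shut, and the axes are right-handed (so a half turn about z gives the same grasp; the last joint's range is limited). The gripper opens to 85 mm and grips with 20 to 120 N. Pads are 22 mm wide; open, the fingers measure 114 mm over their backs; the gripper's body (76 mm by 85 mm) begins 54 mm behind the grasp point. The pads swing forward as they close: fully open they stand 13 mm farther back than shut.
Start: joints at [-1.309, 0.291, -0.153, 1.127, 0, 1.431], TCP at [0.205, -0.483, 0.206] pointing down, gripper open.
Joint ranges: [-2.52, 2.52], [-0.91, 1.74], [-1.3, 1.37], [-1.96, 2.02], [-1.52, 1.47], [-3.14, 3.14]. Speed limits (rad/s): [2.22, 2.22, 2.79, 3.14, 3.14, 3.14].

## Interface

Orientations are given as a unit quaternion [w, x, y, z].
In Python, from cell import env, eyes, ticket gives the robot as it stands.
- The arm moves only by the tool send_rows, never from a script. Its argument "steps" is a list of rows, each a list of 7 numbers: the opening in per cent of the stroke, from 0 (shut) to 100 (fully open), then the shift along the tool's x, y, z in mm, then the turn, a rotation vector about the tool's x, y, z in rad. A call has exactly 5 rows; each row shifts and turns the commanded pose from where the row before left it, along the tool's axes as they then stand; what a row does not reach is not made up. A row lasts 1/8 s, in which the tool goes at most 62.5 mm and 10.7 degrees, less where a joint would pass 70% of its speed; a pose out of reach is approached as far as the arm can. A call with a gripper value outside its range is refused whole. The fingers move at their own pace and stop on an object; "grip_force" is the grip in N (left out, the last holds). Time passes only in rows, so rows that do not move let the fingers close, or fill a call up. It gives the time, the measured TCP pose, the force and the opening at its end, in the units of the state.
- env.get_obs(): the state, without advancing time (a new reading comes with each control period).
- eyes.read_camera(name): name is "scene" or "top" or "wrist"; returns the picture (420x560x3 uint8, blue, green, red); there is no depth.
- eyes.calibration(name): a dict with "fx", "fy", "cx", "cy" (pixels), "view" (4x4, takes a point from world to camera coordinates). Camera axes: x right, y up, looking along -z (the intrinsics and any distortion apply to the point x, -y, -z); pixel columns grow to the right and rows downward; lengths in m; the calibration is good to about 2 mm. A picture is of the moment at which its call begins: read the wrist's pose just before it. calibration takes no time and is no camera call; for the wrist camera it gives the pose at the moment of the call.
- ticket.job_done(): hands the job in, once; it reports no verdict.
The state is a dict: "clock": time; "joint_pos": joint angles; "joint_vel": joint speeds; "joint_torque": joint torques, N m; "ee_pos": TCP position; "orientation": TCP orientation; "wrist_force": force on the tool from outside, world axes, zero at the start; "wrist_torque": the same for the moment, N m; "width": finger opening in m.
Only numpy, scipy, OpenCV 4.12 (cv2) and the standard library are available. Lean on these libraries where they do the work, as an engineer would, in place of code of your own. Each camera call takes 0.05 s, during which the arm holds its last target.

## Working session

There is one attempt and no reset: what is moved stays moved. The work goes in short steps, Python scripts to look and compute and a tool call to move; the robot and the scene stay as the last step left them, time stands still between calls to the robot, and variables do not carry over. Pictures are saved under pics/ and viewed, and the job is handed in when it is done.

Besides the shell and the picture viewer there is one more tool, called by a JSON object that holds its "op" and its "data", one argument or row to a line. send_rows: Moves the arm, as the interface text tells. Its arguments: {"type":"object","properties":{"steps":{"type":"array"},"grip_force":{"type":"number"}},"required":["steps"]}

```bash
ls; mkdir -p pics; python3 - <<'E'
from cell import env, eyes, ticket
import cv2
o=env.get_obs();print(o); print(env.grip_depth)
for n in ["scene","top","wrist"]:
    c=eyes.calibration(n);print(n,c)
    cv2.imwrite(f"pics/{n}0.png",eyes.read_camera(n))
E
```

```text
pics
{'clock': 0.0, 'joint_pos': array([-1.30928500e+00,  2.91320866e-01, -1.54138178e-01,  1.12670110e+00,
        6.99209443e-06,  1.43149976e+00]), 'joint_vel': array([ 0.00019618, -0.0007906 ,  0.00032147,  0.00133342, -0.00090308,
        0.00019986]), 'joint_torque': array([ 1.72276006e-03, -5.37145936e+01,  3.31371117e+01,  1.62172312e-02,
       -2.32991561e-04, -9.56951510e-06]), 'ee_pos': array([ 0.20471682, -0.48291833,  0.20580683]), 'orientation': array([-4.54454650e-04,  8.33715084e-01, -5.52194435e-01, -5.08412904e-04]), 'wrist_force': array([-0.73565018,  0.39676625, -0.14860615]), 'wrist_torque': array([0.01174858, 0.05549296, 0.0146321 ]), 'width': 0.08543858441520334}
-0.0187
scene {'fx': 540.8884753621014, 'fy': 540.8884753621014, 'cx': 276.7822359749671, 'cy': 203.83697221128193, 'view': array([[-0.64836531,  0.76132457,  0.00270531,  0.30406059],
       [-0.59676566, -0.51042243,  0.61914432,  0.26565351],
       [ 0.47275064,  0.39981727,  0.78527256, -1.73059479],
       [ 0.        ,  0.        ,  0.        ,  1.        ]])}
top {'fx': 443.9630409962705, 'fy': 443.9630409962705, 'cx': 280.3399186366067, 'cy': 212.92307542352032, 'view': array([[-0.00119111, -0.99977799, -0.0210369 ,  0.05676568],
       [ 0.99816916, -0.00246082,  0.06043403, -0.50599685],
       [-0.06047238, -0.0209264 ,  0.99795049, -1.07859698],
       [ 0.        ,  0.        ,  0.        ,  1.        ]])}
wrist {'fx': 358.27324527972445, 'fy': 358.27324527972445, 'cx': 277.9106977959428, 'cy': 208.91233701807084, 'view': array([[ 3.90513381e-01, -9.20597245e-01, -1.07457173e-04,
        -5.24882363e-01],
       [ 8.70490186e-01,  3.69296161e-01, -3.25372374e-01,
         4.15589228e-02],
       [ 2.99576595e-01,  1.26968725e-01,  9.45585959e-01,
        -3.81379719e-01],
       [ 0.00000000e+00,  0.00000000e+00,  0.00000000e+00,
         1.00000000e+00]])}
```

View pics/scene0.png

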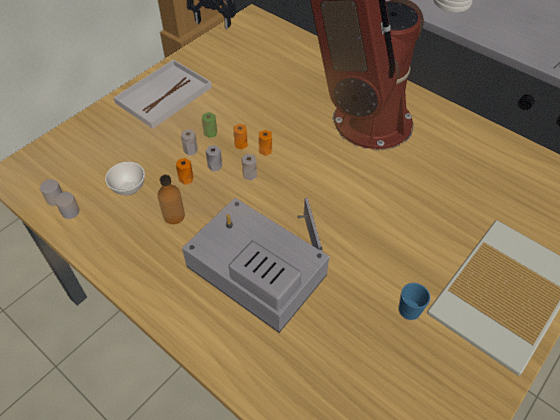

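View pics/top0.png

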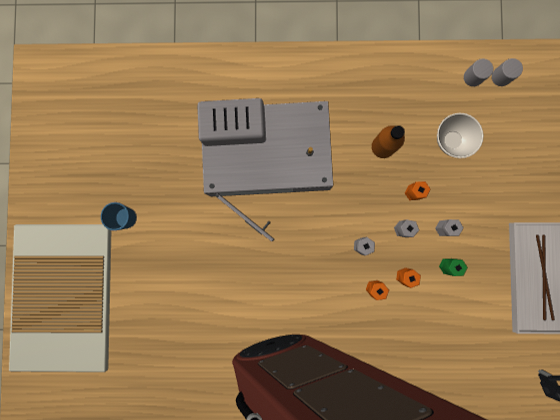

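View pics/wrist0.png

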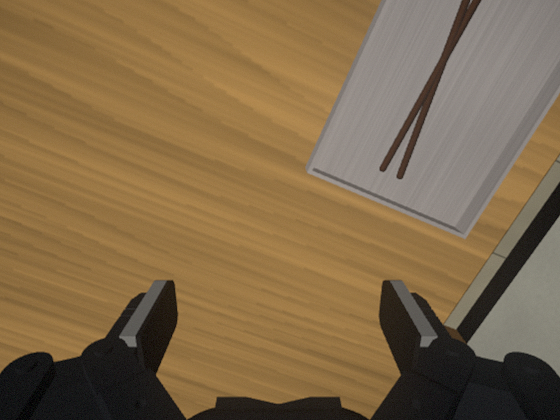

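```bash
cat > h.py <<'E'
import numpy as np, cv2
from scipy.spatial.transform import Rotation as R
from cell import env, eyes
def ray(c,p):
    d=np.array([(p[0]-c['cx'])/c['fx'],-(p[1]-c['cy'])/c['fy'],-1.0])
    V=c['view'];Rm=V[:3,:3];o=-Rm.T@V[:3,3];d=Rm.T@d
    return o,d/np.linalg.norm(d)
def onz(c,p,z):
    o,d=ray(c,p);return o+d*(z-o[2])/d[2]
def tri(rs):
    A=np.zeros((3,3));b=np.zeros(3)
    for o,d in rs:
        P=np.eye(3)-np.outer(d,d);A+=P;b+=P@o
    x=np.linalg.solve(A,b)
    return x,[np.linalg.norm((np.eye(3)-np.outer(d,d))@(x-o))*1000 for o,d in rs]
def proj(c,X):
    q=c['view'][:3,:3]@np.array(X)+c['view'][:3,3]
    return np.array([c['cx']+c['fx']*q[0]/-q[2],c['cy']-c['fy']*q[1]/-q[2]])
def obs(): 
    o=env.get_obs(); q=o['orientation']; return o,R.from_quat([q[1],q[2],q[3],q[0]])
def delta(target,yaw):
    """tool pointing down; yaw = world angle of tool x. Prints shift in tool axes mm and rotvec"""
    o,r=obs()
    x=np.array([np.cos(yaw),np.sin(yaw),0]);z=np.array([0,0,-1.]);y=np.cross(z,x)
    T=R.from_matrix(np.c_[x,y,z])
    dl=r.as_matrix().T@(np.array(target)-o['ee_pos'])*1000
    rv=(r.inv()*T).as_rotvec()
    cur=r.as_matrix()
    print('t',o['clock'],'pos',o['ee_pos'].round(4),'yaw',round(np.arctan2(cur[1,0],cur[0,0]),4),'tilt',cur[:,2].round(4),'w',round(o['width'],4),'F',o['wrist_force'].round(1))
    print('shift mm',dl.round(1),'rot',rv.round(4))
def snap(n,name,roi=None,s=1):
    im=eyes.read_camera(n);cv2.imwrite(f'pics/{name}_raw.png',im)
    return im
E
python3 - <<'E'
import cv2
t=cv2.imread('pics/top0.png');s=cv2.imread('pics/scene0.png')
cv2.imwrite('pics/t_mach.png',cv2.resize(t[80:260,190:345],None,fx=4,fy=3.3,interpolation=cv2.INTER_CUBIC)[:600,:800])
cv2.imwrite('pics/t_sock.png',cv2.resize(t[170:310,340:480],None,fx=4,fy=4,interpolation=cv2.INTER_CUBIC))
cv2.imwrite('pics/s_mach.png',cv2.resize(s[190:340,170:340],None,fx=4,fy=4,interpolation=cv2.INTER_CUBIC))
cv2.imwrite('pics/s_sock.png',cv2.resize(s[100:240,150:290],None,fx=4,fy=4,interpolation=cv2.INTER_CUBIC))
E
```

```text
(no output)
```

View pics/t_mach.png

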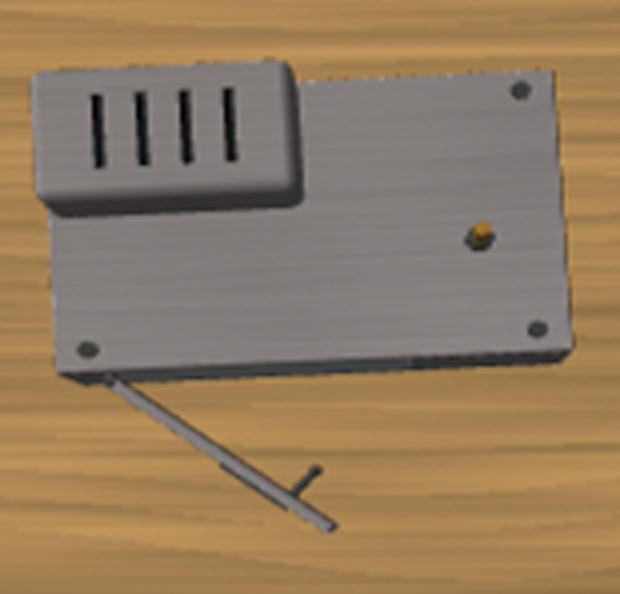

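View pics/t_sock.png

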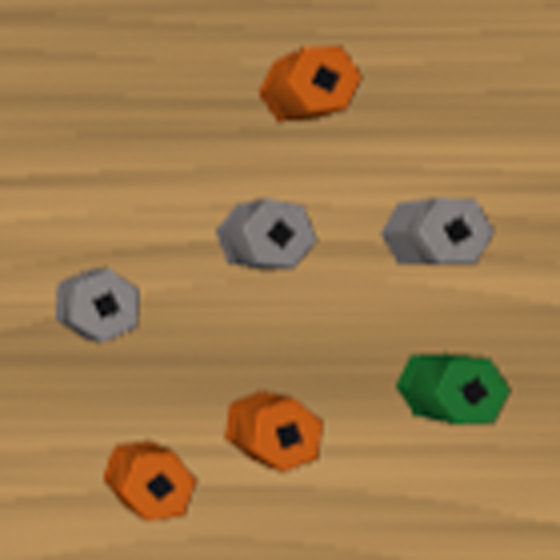

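View pics/s_mach.png

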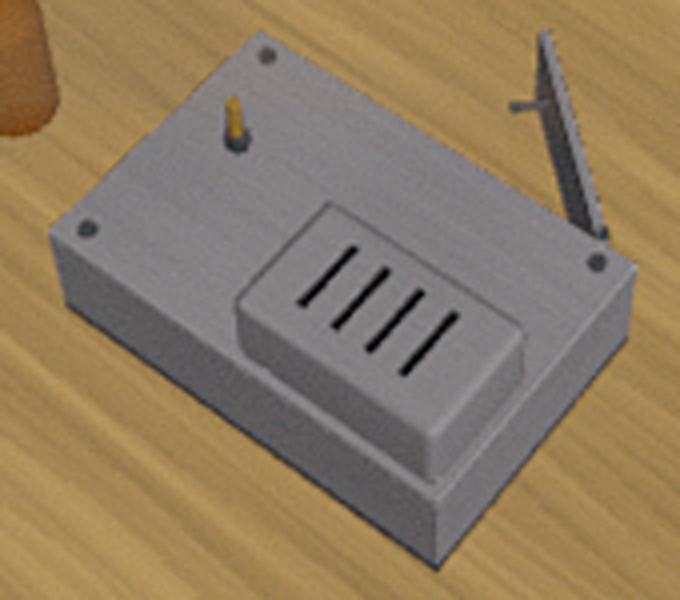

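View pics/s_sock.png

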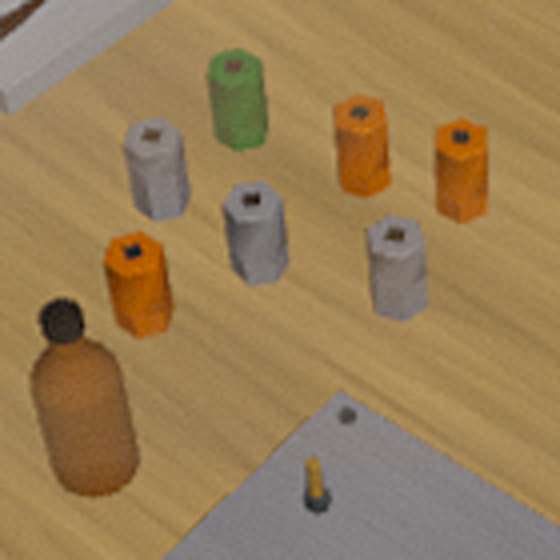

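```bash
python3 - <<'E'
from h import *
t=cv2.imread('pics/top0.png');s=cv2.imread('pics/scene0.png')
ct=eyes.calibration('top');cs=eyes.calibration('scene')
def blobs(im,x0,y0,x1,y1,th):
    g=im[y0:y1,x0:x1].max(2);m=(g<th).astype(np.uint8)
    n,l,st,c=cv2.connectedComponentsWithStats(m)
    return [(c[i]+[x0,y0],st[i,4]) for i in range(1,n) if 3<st[i,4]<60]
for n,im,b,th in [('top',t,(340,170,480,310),50),('scene',s,(150,100,290,190),90)]:
    print(n); 
    for c,a in blobs(im,*b,th): print(c.round(2),a)
f=lambda ox,oy,u,v,fx=4,fy=4:np.array([ox+(u+.5)/fx-.5,oy+(v+.5)/fy-.5])
T=lambda u,v:f(190,80,u,v,4,3.3);S=lambda u,v:f(170,190,u,v)
for nm,a,b in [('studtip',T(482,230),S(234,99)),('nut base',T(481,242),S(237,146)),('cornerFR',T(573,348),S(262,33)),('cornerBR',T(553,72),S(50,233)),('cornerFL',T(58,373),S(636,268)),
   ('screwFR',T(537,328),S(267,55)),('screwBR',T(520,90),S(88,228)),('screwFL',T(88,349),S(597,262)),('hatch free top',T(334,527),S(545,33)),('hatch hinge top',T(110,380),S(604,235)),]:
    x,e=tri([ray(ct,a),ray(cs,b)]);print(nm,x.round(4),np.round(e,1), 'z90',onz(ct,a,.09).round(4),onz(cs,b,.09).round(4))
E
```

```text
top
[420.8  189.25] 20
[453.68 227.14] 22
[409.53 228.16] 19
[366.05 245.84] 19
[457.96 267.52] 23
[411.68 278.53] 19
[379.63 291.05] 19
scene
[154.62 103.31] 26
[239.5  127.67] 6
[188.  133.5] 4
[265.  133.5] 6
[212.67 149.33] 9
[207.88 157.12] 16
[248.44 158.33] 9
[182.78 162.44] 9
[209.   165.71] 7
studtip [ 0.6394 -0.0125  0.1352] [0.3 0.3] z90 [ 0.6489 -0.0149  0.09  ] [ 0.6164 -0.0382  0.09  ]
nut base [ 0.6407 -0.0138  0.0863] [0.7 0.7] z90 [ 0.6404 -0.0142  0.09  ] [ 0.6421 -0.0112  0.09  ]
cornerFR [ 0.5646 -0.0653  0.087 ] [2. 2.] z90 [ 0.5654 -0.0667  0.09  ] [ 0.5652 -0.0618  0.09  ]
cornerBR [ 0.7623 -0.0564  0.0851] [0.9 0.9] z90 [ 0.7613 -0.0567  0.09  ] [ 0.7637 -0.0527  0.09  ]
cornerFL [0.5491 0.2321 0.0848] [0.7 0.7] z90 [0.5489 0.2305 0.09  ] [0.5516 0.2344 0.09  ]
screwFR [ 0.5787 -0.0453  0.0934] [0.7 0.7] z90 [ 0.5796 -0.0461  0.09  ] [ 0.5765 -0.0467  0.09  ]
screwBR [ 0.7474 -0.0368  0.0926] [0.6 0.6] z90 [ 0.7485 -0.0375  0.09  ] [ 0.7461 -0.0377  0.09  ]
screwFL [0.565  0.2137 0.0917] [0.9 0.9] z90 [0.5658 0.2133 0.09  ] [0.5635 0.2139 0.09  ]
hatch free top [0.4397 0.073  0.0805] [2.2 2.2] z90 [0.441  0.0709 0.09  ] [0.4446 0.0791 0.09  ]
hatch hinge top [0.5435 0.2023 0.0853] [1.5 1.5] z90 [0.5439 0.2003 0.09  ] [0.5452 0.2052 0.09  ]
```

```bash
cat >> h.py <<'E'
import math
def rows(wps,start=None,smax=60,rmax=0.18,nd=1):
    """wps: list of (x,y,z,yaw,grip). prints rows. start=(pos,yaw) commanded, default measured"""
    if start is None:
        o,r=obs();m=r.as_matrix();p=o['ee_pos'].copy();yaw=math.atan2(m[1,0],m[0,0])
    else: p=np.array(start[0],float);yaw=start[1]
    k=0
    for (x,y,z,yw,g) in wps:
        T=np.array([x,y,z]);dy=(yw-yaw+np.pi)%(2*np.pi)-np.pi
        n=max(1,math.ceil(max(np.linalg.norm(T-p)*1000/smax,abs(dy)/rmax)))
        for i in range(n):
            f=1/(n-i);d=(T-p)*f*1000
            ty=np.array([math.cos(yaw),math.sin(yaw)]);tz=np.array([math.sin(yaw),-math.cos(yaw)])
            dy=(yw-yaw+np.pi)%(2*np.pi)-np.pi
            a=[round(d[:2]@ty,nd),round(d[:2]@tz,nd),round(-d[2],nd),round(-dy*f,3)]
            p=p+np.array([*(a[0]*ty+a[1]*tz),-a[2]])/1000
            yaw-=a[3];k+=1
            print(k,[g,*[float(v) for v in a[:3]],0,0,float(a[3])])
    print('end',p.round(4),round(yaw,3))
E
python3 - <<'E'
from h import *
rows([(.43,.145,.2,.895,0),(.43,.145,.04,.895,0)],nd=0)
E
```

```text
1 [0, -41.0, -38.0, 0.0, 0, 0, -0.172]
2 [0, -34.0, -44.0, 1.0, 0, 0, -0.172]
3 [0, -26.0, -49.0, 0.0, 0, 0, -0.172]
4 [0, -17.0, -53.0, 1.0, 0, 0, -0.172]
5 [0, -8.0, -55.0, 0.0, 0, 0, -0.172]
6 [0, 2.0, -56.0, 1.0, 0, 0, -0.172]
7 [0, 12.0, -54.0, 0.0, 0, 0, -0.172]
8 [0, 21.0, -52.0, 1.0, 0, 0, -0.172]
9 [0, 29.0, -47.0, 0.0, 0, 0, -0.172]
10 [0, 37.0, -42.0, 1.0, 0, 0, -0.172]
11 [0, 43.0, -35.0, 0.0, 0, 0, -0.173]
12 [0, 48.0, -26.0, 1.0, 0, 0, -0.172]
13 [0, 0.0, -0.0, 53.0, 0, 0, -0.0]
14 [0, 0.0, -0.0, 53.0, 0, 0, -0.0]
15 [0, 0.0, -0.0, 54.0, 0, 0, -0.0]
end [0.4302 0.1446 0.04  ] 0.895
```

{"op": "send_rows", "data": {
  "steps": [
    [0,-41,-38,0,0,0,-0.172],
    [0,-34,-44,1,0,0,-0.172],
    [0,-26,-49,0,0,0,-0.172],
    [0,-17,-53,1,0,0,-0.172],
    [0,-8,-55,0,0,0,-0.172]
  ],
  "grip_force": 40
}}

```text
clock: 0.78
ee_pos: [0.2981, -0.2195, 0.2043]
orientation: [-0.0, 0.988, -0.152, 0.0]
wrist_force: [0.7, 0.6, -0.1]
width: -0.0002
```

{"op": "send_rows", "data": {
  "steps": [
    [0,2,-56,1,0,0,-0.172],
    [0,12,-54,0,0,0,-0.172],
    [0,21,-52,1,0,0,-0.172],
    [0,29,-47,0,0,0,-0.172],
    [0,37,-42,1,0,0,-0.172]
  ]
}}

```text
clock: 1.4
ee_pos: [0.3935, 0.0425, 0.2015]
orientation: [0.0, 0.962, 0.274, 0.0]
wrist_force: [0.8, -0.6, -0.4]
width: 0.0001
```

```bash
python3 - <<'E'
from h import *
rows([(.43,.145,.2,.895,0),(.43,.145,.04,.895,0)],nd=0)
o,_=obs();print(o['clock'],o['ee_pos'],o['joint_pos'],o['width'])
E
```

```text
1 [0, 43.0, -34.0, 1.0, 0, 0, -0.17]
2 [0, 47.0, -26.0, 1.0, 0, 0, -0.169]
3 [0, 0.0, -0.0, 53.0, 0, 0, -0.0]
4 [0, 0.0, -0.0, 53.0, 0, 0, -0.0]
5 [0, 0.0, -0.0, 54.0, 0, 0, -0.0]
end [0.43   0.1447 0.0395] 0.895
1.4 [0.39351249 0.04251554 0.20152017] [-7.74883043e-02  4.62799470e-02 -4.67429056e-01  1.05641462e+00
 -1.43087189e-04  9.37577971e-01] 0.0001295037643704886
```

{"op": "send_rows", "data": {
  "steps": [
    [0,43,-34,1,0,0,-0.17],
    [0,47,-26,1,0,0,-0.17],
    [0,0,0,53,0,0,0],
    [0,0,0,53,0,0,0],
    [0,0,0,53,0,0,0]
  ]
}}

```text
clock: 2.02
ee_pos: [0.4301, 0.1429, 0.0389]
orientation: [0.0, 0.902, 0.431, 0.0]
wrist_force: [0.7, 0.4, -0.8]
width: -0.0001
```

```bash
python3 - <<'E'
from h import *
o,_=obs();print(o['clock'],o['ee_pos'],o['wrist_force'],o['width'])
im=eyes.read_camera('top');cv2.imwrite('pics/top1.png',cv2.resize(im[80:280,160:360],None,fx=3,fy=3,interpolation=cv2.INTER_CUBIC))
# push path
H=np.array([.5435,.2023]);sh=0.05
for off in (.015,):
  w=[]
  for th in (.60,.45,.30,.15,.10):
    a=-np.pi/2+sh-th;d=np.array([np.cos(a),np.sin(a)]);n=np.array([d[1],-d[0]])
    p=H+.125*d+off*n;w.append((p[0],p[1],.042,a+np.pi,0));print(th,p,n)
  rows(w,nd=0,smax=40)
E
```

```text
2.025 [0.43013017 0.14291915 0.03892944] [ 0.74534313  0.42470207 -0.79383393] -0.00010725128230776182
0.6 [0.46537623 0.10357474] [-0.85252452  0.52268723]
0.45 [0.48100679 0.09300865] [-0.92106099  0.38941834]
0.3 [0.49804082 0.08489701] [-0.96891242  0.24740396]
0.15 [0.51609576 0.07942198] [-0.99500417  0.09983342]
0.1 [0.52227135 0.0782059 ] [-0.99875026  0.04997917]
1 [0, -2.0, 27.0, -4.0, 0, 0, -0.065]
2 [0, -5.0, 28.0, -4.0, 0, 0, -0.066]
3 [0, -1.0, 19.0, -0.0, 0, 0, -0.15]
4 [0, -0.0, 18.0, -0.0, 0, 0, -0.15]
5 [0, -1.0, 19.0, -0.0, 0, 0, -0.15]
6 [0, -1.0, 6.0, -0.0, 0, 0, -0.05]
end [0.5218 0.0782 0.0415] 1.521
```

View pics/top1.png

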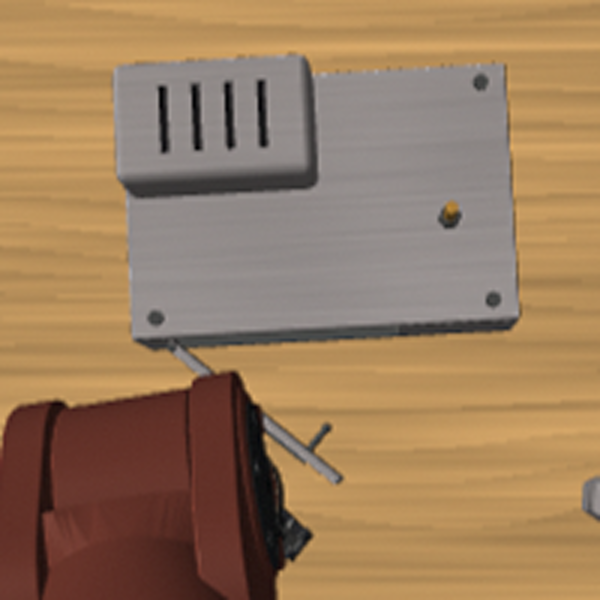

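{"op": "send_rows", "data": {
  "steps": [
    [0,-2,18,-3,0,0,-0.04],
    [0,-3,18,-1,0,0,-0.04],
    [0,-2,18,0,0,0,-0.05],
    [0,-1,14,0,0,0,-0.11],
    [0,-1,14,0,0,0,-0.11]
  ]
}}

```text
clock: 2.7
ee_pos: [0.493, 0.0893, 0.0453]
orientation: [-0.0, 0.813, 0.582, -0.0]
wrist_force: [-0.0, 0.4, 0.4]
width: -0.0
```

```bash
python3 - <<'E'
from h import *
H=np.array([.5435,.2023]);sh=0.05
w=[]
for th in (.30,.15,.10,.07,.05,.035):
    a=-np.pi/2+sh-th;d=np.array([np.cos(a),np.sin(a)]);n=np.array([d[1],-d[0]])
    p=H+.125*d+.015*n;w.append((p[0],p[1],.042,a+np.pi,0))
rows(w,nd=0,smax=40)
im=eyes.read_camera('top');cv2.imwrite('pics/top2.png',cv2.resize(im[80:280,160:360],None,fx=3,fy=3,interpolation=cv2.INTER_CUBIC))
E
```

```text
1 [0, -3.0, 6.0, 3.0, 0, 0, -0.077]
2 [0, -0.0, 19.0, 0.0, 0, 0, -0.15]
3 [0, -1.0, 6.0, 0.0, 0, 0, -0.05]
4 [0, -0.0, 4.0, 0.0, 0, 0, -0.03]
5 [0, -1.0, 2.0, 0.0, 0, 0, -0.02]
6 [0, 0.0, 2.0, 0.0, 0, 0, -0.015]
end [0.53   0.077  0.0423] 1.585
```

View pics/top2.png

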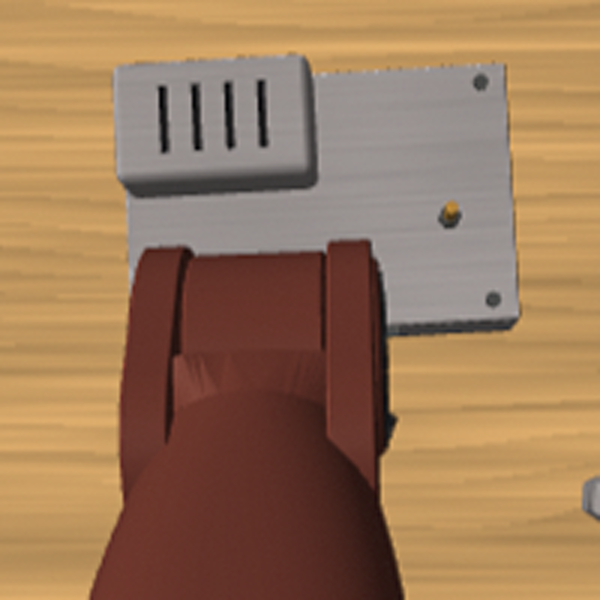

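{"op": "send_rows", "data": {
  "steps": [
    [0,-2,8,2,0,0,-0.08],
    [0,0,12,0,0,0,-0.1],
    [0,0,7,0,0,0,-0.05],
    [0,0,5,0,0,0,-0.05],
    [0,0,3,0,0,0,-0.02]
  ]
}}

```text
clock: 3.38
ee_pos: [0.5263, 0.0806, 0.043]
orientation: [0.0, 0.718, 0.696, -0.0]
wrist_force: [-1.1, -0.0, -0.5]
width: 0.0002
```

{"op": "send_rows", "data": {
  "steps": [
    [0,0,2,0,0,0,-0.01],
    [0,0,1,0,0,0,-0.01],
    [0,0,1,0,0,0,-0.01],
    [0,0,1,0,0,0,0],
    [0,0,0,0,0,0,0]
  ]
}}

```text
clock: 4.0
ee_pos: [0.5284, 0.0803, 0.0421]
orientation: [-0.002, 0.708, 0.707, -0.002]
wrist_force: [-10.0, -1.3, 8.0]
width: -0.0002
```

{"op": "send_rows", "data": {
  "steps": [
    [0,0,1,0,0,0,0],
    [0,0,1,0,0,0,0],
    [0,0,1,0,0,0,0],
    [0,0,1,0,0,0,0],
    [0,0,0,0,0,0,0]
  ]
}}

```text
clock: 4.62
ee_pos: [0.5342, 0.0801, 0.0421]
orientation: [-0.0, 0.708, 0.707, -0.001]
wrist_force: [-3.7, -1.5, -1.0]
width: -0.0003
```

{"op": "send_rows", "data": {
  "steps": [
    [0,0,1,0,0,0,0],
    [0,0,1,0,0,0,0],
    [0,0,0,0,0,0,0],
    [0,0,0,0,0,0,0],
    [0,0,0,0,0,0,0]
  ]
}}

```text
clock: 5.25
ee_pos: [0.537, 0.0805, 0.0423]
orientation: [-0.0, 0.707, 0.707, -0.0]
wrist_force: [-5.3, -1.1, -0.6]
width: -0.0001
```

{"op": "send_rows", "data": {
  "steps": [
    [0,0,1,0,0,0,0],
    [0,0,1,0,0,0,0],
    [0,0,0,0,0,0,0],
    [0,0,0,0,0,0,0],
    [0,0,0,0,0,0,0]
  ]
}}

```text
clock: 5.88
ee_pos: [0.537, 0.0805, 0.0422]
orientation: [-0.001, 0.707, 0.707, -0.001]
wrist_force: [-12.0, -1.8, 6.2]
width: 0.0001
```

{"op": "send_rows", "data": {
  "steps": [
    [0,0,1,0,0,0,0],
    [0,0,1,0,0,0,0],
    [0,0,0,0,0,0,0],
    [0,0,0,0,0,0,0],
    [0,0,0,0,0,0,0]
  ]
}}

```text
clock: 6.5
ee_pos: [0.537, 0.0805, 0.0421]
orientation: [-0.002, 0.707, 0.707, -0.003]
wrist_force: [-19.1, -2.0, 13.0]
width: -0.0
```

```bash
python3 - <<'E'
from h import *
s=eyes.read_camera('scene');cv2.imwrite('pics/s3.png',cv2.resize(s[190:340,170:340],None,fx=4,fy=4,interpolation=cv2.INTER_CUBIC))
E
```

```text
(no output)
```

View pics/s3.png

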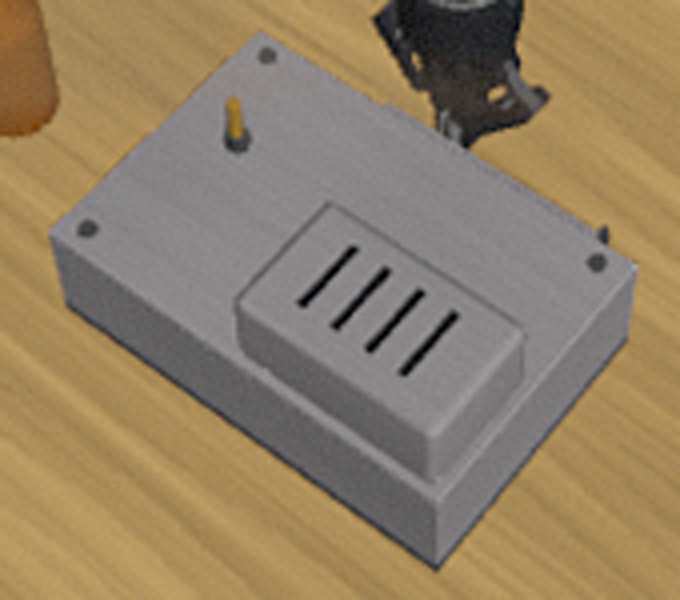

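```bash
python3 - <<'E'
from h import *
ct=eyes.calibration('top');cs=eyes.calibration('scene')
for a,b in [((366.05,245.84),(248.44,158.33)),((409.53,228.16),(212.67,149.33)),((453.68,227.14),(187.8,133.5)),((420.8,189.25),(182.78,162.44)),((379.63,291.05),(265,133.5)),((411.68,278.5),(239.5,127.7)),((457.96,267.5),(208.5,117))]:
    x,e=tri([ray(ct,a),ray(cs,b)]);print(x.round(4),np.round(e,1),onz(ct,a,.07).round(4),onz(cs,b,.07).round(4))
c=eyes.calibration('wrist');V=c['view'];o=-V[:3,:3].T@V[:3,3];d=-V[2,:3]
ob,r=obs();print('cam pos in tool mm',r.inv().apply(o-ob['ee_pos'])*1000,'dir',r.inv().apply(d))
rows([(.50,.08,.05,1.57,0),(.50,.08,.25,1.57,100),(.35,-.14,.25,1.57,100)],nd=0)
E
```

```text
[ 0.4253 -0.1437  0.0707] [0.7 0.7] [ 0.4257 -0.1444  0.07  ] [ 0.4245 -0.1436  0.07  ]
[ 0.4663 -0.2448  0.0713] [0.5 0.5] [ 0.4666 -0.2456  0.07  ] [ 0.4652 -0.2453  0.07  ]
[ 0.4682 -0.346   0.0716] [0.9 0.9] [ 0.4688 -0.3474  0.07  ] [ 0.4668 -0.3464  0.07  ]
[ 0.5571 -0.2728  0.0711] [0.4 0.4] [ 0.5574 -0.2734  0.07  ] [ 0.5563 -0.2733  0.07  ]
[ 0.3213 -0.1729  0.0724] [1.1 1.1] [ 0.3216 -0.1743  0.07  ] [ 0.3189 -0.1737  0.07  ]
[ 0.3501 -0.2479  0.0701] [0.5 0.5] [ 0.3504 -0.2483  0.07  ] [ 0.3498 -0.2474  0.07  ]
[ 0.3746 -0.3551  0.0661] [1.5 1.5] [ 0.3757 -0.3549  0.07  ] [ 0.3768 -0.3503  0.07  ]
cam pos in tool mm [ 1.60162682e-01 -8.36357361e+01 -1.68183503e+02] dir [-3.16409464e-04  3.28081046e-01  9.44649526e-01]
1 [0, -1.0, -37.0, -8.0, 0, 0, 0.0]
2 [100, 0.0, -0.0, -50.0, 0, 0, 0.0]
3 [100, 0.0, -0.0, -50.0, 0, 0, 0.0]
4 [100, 0.0, -0.0, -50.0, 0, 0, 0.0]
5 [100, 0.0, -0.0, -50.0, 0, 0, 0.0]
6 [100, -44.0, -30.0, 0.0, 0, 0, 0.0]
7 [100, -44.0, -30.0, 0.0, 0, 0, 0.0]
8 [100, -44.0, -30.0, 0.0, 0, 0, 0.0]
9 [100, -44.0, -30.0, 0.0, 0, 0, 0.0]
10 [100, -44.0, -30.0, 0.0, 0, 0, 0.0]
end [ 0.3499 -0.1404  0.2501] 1.57
```

{"op": "send_rows", "data": {
  "steps": [
    [0,0,-37,-5,0,0,0],
    [0,0,0,-50,0,0,0],
    [100,0,0,-55,0,0,0],
    [100,-15,-5,-55,0,0,0],
    [100,-40,-20,-40,0,0,0]
  ]
}}

```text
clock: 7.18
ee_pos: [0.4816, 0.0258, 0.2505]
orientation: [0.002, 0.706, 0.708, 0.002]
wrist_force: [1.3, -1.7, -0.6]
width: 0.0543
```

```bash
python3 - <<'E'
from h import *
rows([(.39,-.24,.25,1.57,100)],nd=0)
c=eyes.read_camera('top');cv2.imwrite('pics/top4.png',cv2.resize(c[80:280,160:360],None,fx=3,fy=3,interpolation=cv2.INTER_CUBIC))
E
```

```text
1 [100, -53.0, -18.0, 0.0, 0, 0, 0.001]
2 [100, -53.0, -18.0, 0.0, 0, 0, 0.0]
3 [100, -53.0, -19.0, 0.0, 0, 0, 0.001]
4 [100, -53.0, -18.0, 0.0, 0, 0, 0.0]
5 [100, -54.0, -19.0, 1.0, 0, 0, 0.001]
end [ 0.3897 -0.2403  0.2495] 1.57
```

View pics/top4.png

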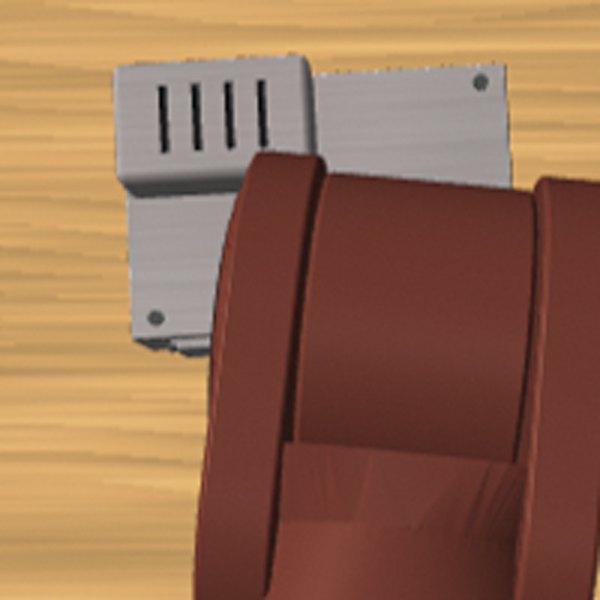

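{"op": "send_rows", "data": {
  "steps": [
    [100,-53,-18,0,0,0,0],
    [100,-53,-18,0,0,0,0],
    [100,-53,-19,0,0,0,0],
    [100,-53,-18,0,0,0,0],
    [100,-54,-19,0,0,0,0]
  ]
}}

```text
clock: 7.85
ee_pos: [0.3875, -0.2427, 0.2482]
orientation: [0.002, 0.707, 0.707, 0.0]
wrist_force: [1.3, -0.7, -0.1]
width: 0.0855
```

```bash
python3 - <<'E'
from h import *
import pickle
pickle.dump(eyes.calibration('wrist'),open('w1.pkl','wb'))
cv2.imwrite('pics/w1.png',eyes.read_camera('wrist'))
c=eyes.read_camera('top');cv2.imwrite('pics/top5.png',cv2.resize(c[80:280,160:360],None,fx=3,fy=3,interpolation=cv2.INTER_CUBIC))
E
```

```text
(no output)
```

View pics/w1.png

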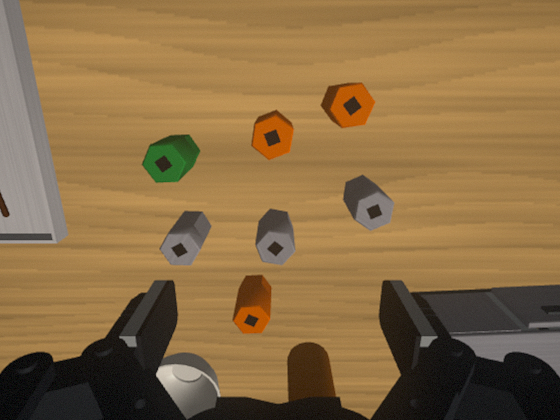

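View pics/top5.png

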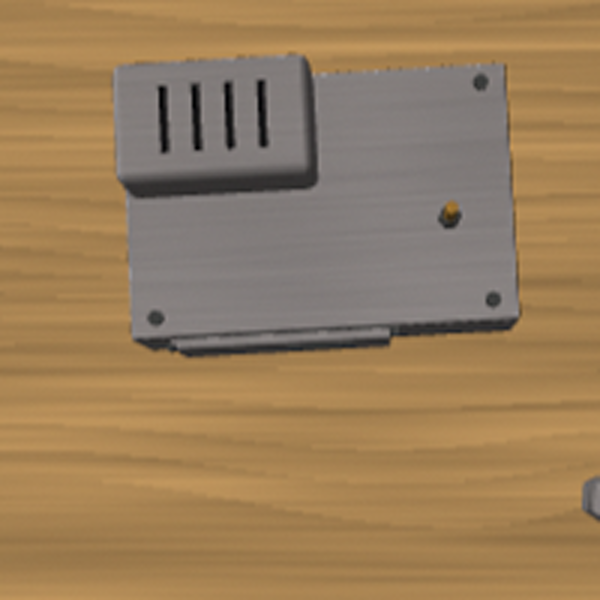

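```bash
python3 - <<'E'
from h import *
im=cv2.imread('pics/w1.png')
cs=[(180,240),(275,238),(370,205)]
cv2.imwrite('pics/w1c.png',np.hstack([cv2.resize(im[y-35:y+35,x-33:x+33],None,fx=4,fy=4,interpolation=cv2.INTER_CUBIC) for x,y in cs]))
E
```

```text
(no output)
```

View pics/w1c.png

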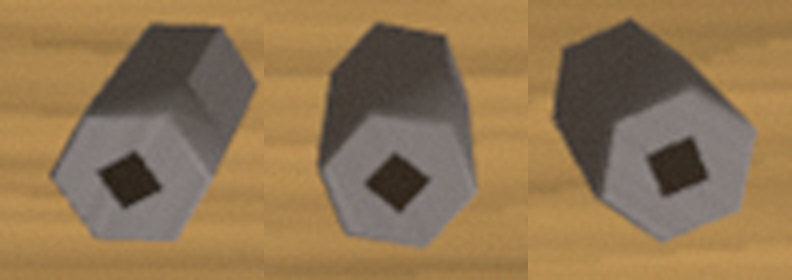

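```bash
cat >> h.py <<'E'
def hexfit(c,pts,z):
    P=np.array([onz(c,p,z)[:2] for p in pts]);ctr=P.mean(0);d=P-ctr
    a=np.arctan2(d[:,1],d[:,0]);m=np.angle(np.mean(np.exp(6j*a)))/6  # corner angle mod 60
    res=[round(float(np.degrees(np.angle(np.exp(1j*6*(x-m)))/6)),1) for x in a]
    print('ctr',ctr.round(4),'R mm',(np.linalg.norm(d,axis=1)*1000).round(1),'corner ang deg',round(np.degrees(m),1),'flat normal deg',round(np.degrees(m)+30,1),'res',res)
    return ctr,m
E
python3 - <<'E'
from h import *
import pickle
c=pickle.load(open('w1.pkl','rb'))
im=cv2.imread('pics/w1.png')
L={'C':((180,240),0,[(88,115),(168,115),(212,177),(180,240),(100,238),(50,178)]),
'B':((275,238),264,[(372,115),(463,116),(477,188),(425,247),(346,235),(318,172)]),
'A':((370,205),528,[(615,125),(695,88),(757,130),(742,210),(663,242),(602,195)])}
tp={'A':(366.05,245.84),'B':(409.53,228.16),'C':(453.68,227.14)}
sp={'A':(248.44,158.33),'B':(212.67,149.33),'C':(187.8,133.5)}
ct=eyes.calibration('top');cs=eyes.calibration('scene')
for k,((x,y),ox,pts) in L.items():
    P=[(x-33+(u-ox+.5)/4-.5,y-35+(v+.5)/4-.5) for u,v in pts]
    print(k);hexfit(c,P,.0705)
    g=im[y-35:y+35,x-33:x+33].max(2);m=(g<50).astype(np.uint8)
    n,l,st,cc=cv2.connectedComponentsWithStats(m);i=1+np.argmin([np.linalg.norm(cc[j]-[33,40])+ (99 if st[j,4]<20 else 0) for j in range(1,n)])
    h=cc[i]+[x-33,y-35];X,e=tri([ray(c,h),ray(ct,tp[k])]);X3,e3=tri([ray(c,h),ray(ct,tp[k]),ray(cs,sp[k])]);print(' hole',h.round(1),st[i,4],X.round(4),np.round(e,1),X3.round(4),np.round(e3,1))
E
```

```text
C
ctr [ 0.4699 -0.3474] R mm [20.8 21.1 21.  21.6 20.8 22.1] corner ang deg 29.9 flat normal deg 59.9 res [-0.7, -0.7, 0.8, 0.8, -0.4, 0.3]
 hole [179.  249.7] 77 [ 0.4688 -0.3467  0.0741] [0.7 0.7] [ 0.4687 -0.3463  0.0726] [1.6 0.2 1.8]
B
ctr [ 0.468  -0.2455] R mm [19.9 24.6 20.6 21.2 22.  21.9] corner ang deg 20.6 flat normal deg 50.6 res [0.8, -2.6, 2.5, -2.2, -2.2, 3.7]
 hole [277. 244.] 1 [ 0.466  -0.2451  0.0676] [1.2 1.2] [ 0.4655 -0.2449  0.0699] [1.4 1.3 0.4]
A
ctr [ 0.4268 -0.1443] R mm [20.4 20.8 21.3 21.2 21.2 20.7] corner ang deg -5.0 flat normal deg 25.0 res [2.4, -1.1, 1.9, 0.0, -1.1, -2.2]
 hole [369.5 211.5] 2 [ 0.4273 -0.1466  0.0656] [2.2 2.2] [ 0.4258 -0.1459  0.0687] [3.6 1.3 2.6]
```

```bash
python3 - <<'E'
from h import *
rows([(.426,-.144,.15,1.483,100),(.426,-.144,.02,1.483,100)],nd=0)
E
```

```text
1 [100, 34.0, 13.0, 33.0, 0, 0, 0.027]
2 [100, 34.0, 12.0, 32.0, 0, 0, 0.027]
3 [100, 35.0, 11.0, 33.0, 0, 0, 0.027]
4 [100, -0.0, -0.0, 43.0, 0, 0, 0.0]
5 [100, -0.0, -0.0, 43.0, 0, 0, 0.0]
6 [100, -0.0, -0.0, 44.0, 0, 0, 0.0]
end [ 0.4261 -0.1439  0.0199] 1.483
```

{"op": "send_rows", "data": {
  "steps": [
    [100,34,13,30,0,0,0.027],
    [100,34,12,30,0,0,0.027],
    [100,35,11,30,0,0,0.027],
    [100,0,0,30,0,0,0],
    [100,0,0,0,0,0,0]
  ]
}}

```text
clock: 8.57
ee_pos: [0.4256, -0.1373, 0.1264]
orientation: [-0.001, 0.735, 0.678, -0.0]
wrist_force: [0.1, 0.8, -0.1]
width: 0.0856
```

```bash
python3 - <<'E'
from h import *
rows([(.426,-.144,.02,1.483,100)],nd=0)
cv2.imwrite('pics/w2.png',eyes.read_camera('wrist'))
c=eyes.calibration('wrist');print(proj(c,(.426,-.144,.07)))
E
```

```text
1 [100, -3.0, 0.0, 53.0, 0, 0, 0.004]
2 [100, -4.0, 1.0, 53.0, 0, 0, 0.003]
end [ 0.426  -0.1444  0.0204] 1.483
[268.98560672 216.41308265]
```

View pics/w2.png

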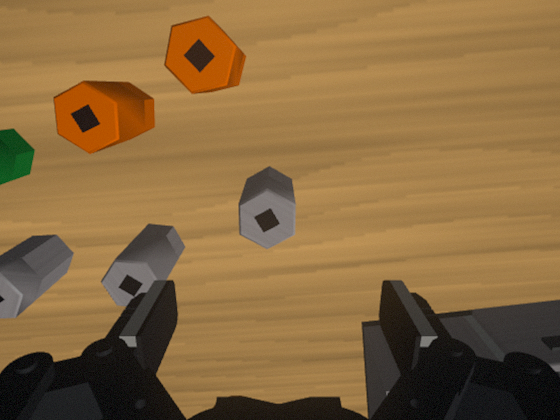

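```bash
python3 - <<'E'
from h import *
c=eyes.calibration('wrist');print(onz(c,(266.8,219.7),.0705))
im=cv2.imread('pics/w2.png');cv2.imwrite('pics/w2c.png',cv2.resize(im[155:255,217:317],None,fx=6,fy=6,interpolation=cv2.INTER_CUBIC))
rows([(.426,-.144,.02,1.483,100)],nd=0)
E
```

```text
[ 0.42804684 -0.14564736  0.0705    ]
1 [100, -3.0, 0.0, 54.0, 0, 0, 0.003]
2 [100, -3.0, 0.0, 54.0, 0, 0, 0.004]
end [ 0.4258 -0.1442  0.0197] 1.483
```

View pics/w2c.png

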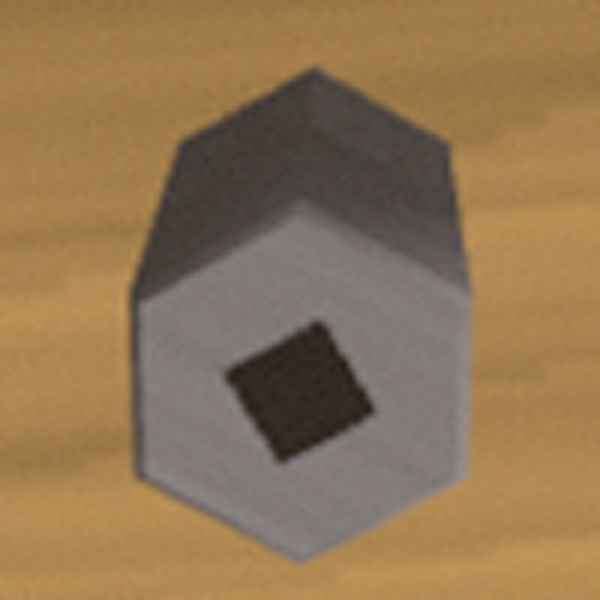

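{"op": "send_rows", "data": {
  "steps": [
    [100,-4,1,36,0,0,0.003],
    [100,-4,0,36,0,0,0.003],
    [100,0,0,34,0,0,0],
    [100,0,0,0,0,0,0],
    [0,0,0,0,0,0,0]
  ],
  "grip_force": 60
}}

```text
clock: 9.25
ee_pos: [0.4276, -0.1474, 0.0231]
orientation: [0.001, 0.738, 0.675, 0.0]
wrist_force: [0.7, 0.1, 0.5]
width: 0.0701
```

{"op": "send_rows", "data": {
  "steps": [
    [0,0,0,0,0,0,0],
    [0,0,0,0,0,0,0],
    [0,0,0,0,0,0,0],
    [0,0,0,-40,0,0,0],
    [0,0,0,-60,0,0,0]
  ]
}}

```text
clock: 9.88
ee_pos: [0.425, -0.1458, 0.1219]
orientation: [-0.001, 0.737, 0.675, -0.001]
wrist_force: [2.0, -0.8, -1.8]
width: 0.0366
```

```bash
python3 - <<'E'
from h import *
rows([(.46,-.09,.25,1.40,0),(.565,.025,.25,1.097,0)],nd=0)
o,_=obs();print(o['wrist_force'],o['width'])
E
```

```text
1 [0, 20.0, 10.0, -43.0, 0, 0, 0.028]
2 [0, 20.0, 9.0, -43.0, 0, 0, 0.028]
3 [0, 19.0, 9.0, -42.0, 0, 0, 0.027]
4 [0, 44.0, 28.0, -0.0, 0, 0, 0.101]
5 [0, 46.0, 24.0, -0.0, 0, 0, 0.101]
6 [0, 49.0, 18.0, -0.0, 0, 0, 0.101]
end [0.5647 0.0251 0.2499] 1.097
[ 1.99724389 -0.75366494 -1.76085752] 0.03657249713060555
```

{"op": "send_rows", "data": {
  "steps": [
    [0,20,10,-43,0,0,0.028],
    [0,20,9,-43,0,0,0.028],
    [0,20,9,-40,0,0,0.028],
    [0,44,28,0,0,0,0.1],
    [0,46,24,0,0,0,0.1]
  ]
}}

```text
clock: 10.5
ee_pos: [0.5326, -0.0127, 0.2487]
orientation: [0.001, 0.827, 0.563, 0.001]
wrist_force: [0.5, -0.3, -2.6]
width: 0.0365
```

{"op": "send_rows", "data": {
  "steps": [
    [0,49,18,0,0,0,0.1],
    [0,0,0,0,0,0,0],
    [0,0,0,0,0,0,0],
    [0,0,0,0,0,0,0],
    [0,0,0,0,0,0,0]
  ]
}}

```text
clock: 11.12
ee_pos: [0.5658, 0.0246, 0.2478]
orientation: [0.0, 0.853, 0.522, 0.0]
wrist_force: [1.1, -0.6, -2.1]
width: 0.0365
```

```bash
python3 - <<'E'
from h import *
import pickle
pickle.dump(eyes.calibration('wrist'),open('w3.pkl','wb'))
im=eyes.read_camera('wrist');cv2.imwrite('pics/w3.png',im)
o,_=obs();print(o['ee_pos'],o['wrist_force'],o['width'],o['orientation'])
E
```

```text
[0.56592212 0.02475534 0.24775845] [-0.71186639  0.02711726 -2.06256621] 0.03682092708372829 [1.33540591e-04 8.53019809e-01 5.21878498e-01 1.48565280e-04]
```

View pics/w3.png

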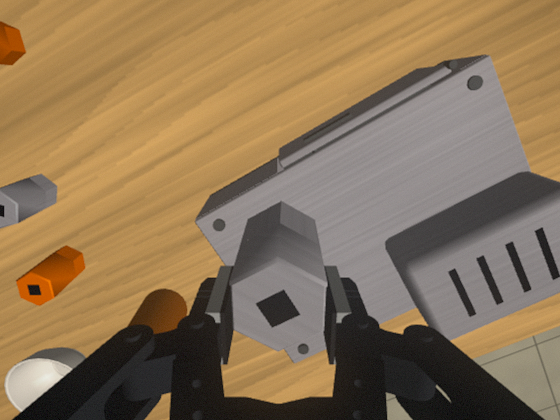

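```bash
python3 - <<'E'
from h import *
import pickle
c=pickle.load(open('w3.pkl','rb'))
for p in [(218.5,225),(303.5,349),(475,83)]: print(onz(c,p,.09).round(4))
rows([(.61,-.094,.25,1.097,0)],nd=0)
E
```

```text
[ 0.5807 -0.0476  0.09  ]
[ 0.7525 -0.0381  0.09  ]
[0.5674 0.2145 0.09  ]
1 [0, -29.0, 31.0, -1.0, 0, 0, 0.0]
2 [0, -28.0, 31.0, -1.0, 0, 0, 0.001]
3 [0, -29.0, 31.0, -0.0, 0, 0, 0.0]
end [ 0.6095 -0.0942  0.2498] 1.097
```

{"op": "send_rows", "data": {
  "steps": [
    [0,-29,31,0,0,0,0],
    [0,-28,31,0,0,0,0],
    [0,-29,31,0,0,0,0],
    [0,0,0,0,0,0,0],
    [0,0,0,0,0,0,0]
  ]
}}

```text
clock: 11.8
ee_pos: [0.6095, -0.0934, 0.2473]
orientation: [-0.0, 0.853, 0.522, -0.0]
wrist_force: [0.4, 0.4, -2.6]
width: 0.0374
```

```bash
python3 - <<'E'
from h import *
import pickle
pickle.dump(eyes.calibration('wrist'),open('w4.pkl','wb'))
im=eyes.read_camera('wrist');cv2.imwrite('pics/w4.png',im)
o,_=obs();print(o['ee_pos'],o['wrist_force'],o['width'],o['orientation'])
E
```

```text
[ 0.60953239 -0.09291518  0.24750476] [ 0.36759704 -0.13715179 -1.37424928] 0.03683815506317986 [-2.06132484e-04  8.52746974e-01  5.22324186e-01  1.20892716e-05]
```

View pics/w4.png

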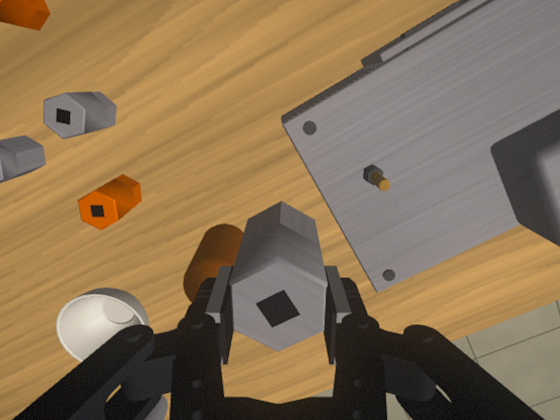

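```bash
python3 - <<'E'
import cv2
im=cv2.imread('pics/w4.png');cv2.imwrite('pics/w4c.png',cv2.resize(im[150:210,345:405],None,fx=10,fy=10,interpolation=cv2.INTER_CUBIC))
im=cv2.imread('pics/w4.png');cv2.imwrite('pics/w4d.png',cv2.resize(im[195:365,200:360],None,fx=3.5,fy=3.5,interpolation=cv2.INTER_CUBIC))
E
```

```text
(no output)
```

View pics/w4c.png

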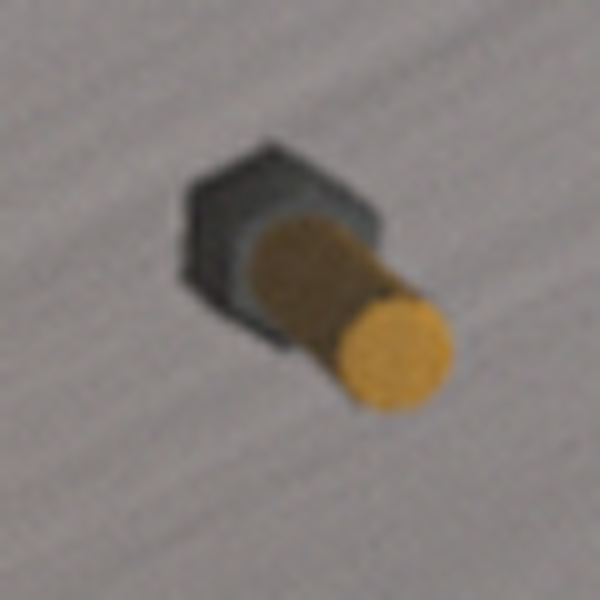

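View pics/w4d.png

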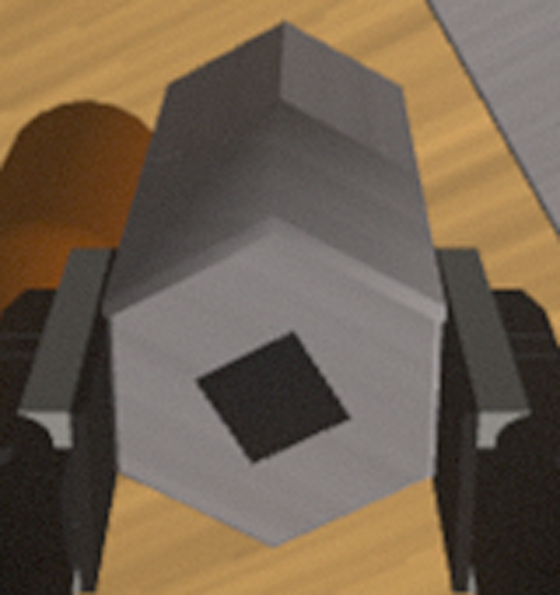

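```bash
python3 - <<'E'
from h import *
import pickle
c=pickle.load(open('w4.pkl','rb'));ct=eyes.calibration('top');cs=eyes.calibration('scene')
tip=(384.2,184.9);T=(190+(482.5)/4-.5,80+(230.5)/3.3-.5);S=(170+234.5/4-.5,190+99.5/4-.5)
print('tip',onz(c,tip,.134).round(4),tri([ray(c,tip),ray(ct,T)]),tri([ray(c,tip),ray(cs,S)]),tri([ray(c,tip),ray(cs,S),ray(ct,T)]))
f=lambda u,v:(345+(u+.5)/10-.5,150+(v+.5)/10-.5)
print('nutbase',onz(c,f(183,275),.09).round(4),onz(c,f(290,350),.09).round(4),onz(c,f(190,185),.104),onz(c,f(268,143),.1025))
print('screws',onz(c,(309.5,128),.09),onz(c,(389,275.5),.09))
g=lambda u,v:(200+(u+.5)/3.5-.5,195+(v+.5)/3.5-.5)
pts=[g(*q) for q in [(110,312),(277,218),(442,305),(432,473),(272,545),(118,470)]]
o,r=obs()
for z in (.291,.294,.296):
    ctr,m=hexfit(c,pts,z);print(z,'in tool',r.inv().apply(np.array([*ctr,z])-o['ee_pos'])*1000)
low=[g(*q) for q in [(285,20),(167,85),(403,88)]]
print([onz(c,q,.225).round(4) for q in low])
E
```

```text
tip [ 0.6431 -0.0129  0.134 ] (array([ 0.63923481, -0.01324923,  0.14151971]), [np.float64(1.2188139040317747), np.float64(1.21881390403179)]) (array([ 0.64097922, -0.01233414,  0.13709656]), [np.float64(1.3679724200191032), np.float64(1.3679724200191394)]) (array([ 0.64036179, -0.01254881,  0.13661661]), [np.float64(1.8063105469827545), np.float64(1.108527288448376), np.float64(1.0400230872217735)])
nutbase [ 0.6438 -0.0213  0.09  ] [ 0.6551 -0.0151  0.09  ] [ 0.63183922 -0.01901805  0.104     ] [ 0.63193929 -0.01122813  0.1025    ]
screws [ 0.58056058 -0.04633732  0.09      ] [ 0.75227141 -0.03740835  0.09      ]
ctr [ 0.6111 -0.0935] R mm [21.5 22.3 22.1 21.9 21.9 21.7] corner ang deg -27.2 flat normal deg 2.8 res [0.8, -0.4, 1.2, -1.2, -0.9, 0.5]
0.291 in tool [  0.17642233   1.63587623 -43.49575328]
ctr [ 0.6093 -0.0926] R mm [20.9 21.8 21.5 21.4 21.4 21.1] corner ang deg -27.2 flat normal deg 2.8 res [0.8, -0.4, 1.2, -1.2, -0.9, 0.5]
0.294 in tool [  0.17346874  -0.41513448 -46.49505909]
ctr [ 0.608 -0.092] R mm [20.6 21.4 21.2 21.  21.  20.8] corner ang deg -27.2 flat normal deg 2.8 res [0.8, -0.4, 1.2, -1.2, -0.9, 0.5]
0.296 in tool [  0.17149968  -1.78247495 -48.49459629]
[array([ 0.5904, -0.0811,  0.225 ]), array([ 0.5915, -0.1032,  0.225 ]), array([ 0.6094, -0.0692,  0.225 ])]
```

```bash
python3 - <<'E'
from h import *
rows([(.642,-.013,.20,1.099,0),(.642,-.013,.165,1.099,0)],nd=0)
E
```

```text
1 [0, 43.0, -4.0, 24.0, 0, 0, 0.0]
2 [0, 43.0, -3.0, 24.0, 0, 0, 0.0]
3 [0, -0.0, -0.0, 35.0, 0, 0, 0.0]
end [ 0.6424 -0.0131  0.1645] 1.099
```

{"op": "send_rows", "data": {
  "steps": [
    [0,43,-4,24,0,0,0],
    [0,43,-3,24,0,0,0],
    [0,0,0,33,0,0,0],
    [0,0,0,0,0,0,0],
    [0,0,0,0,0,0,0]
  ]
}}

```text
clock: 12.48
ee_pos: [0.6431, -0.0135, 0.1679]
orientation: [0.0, 0.853, 0.522, 0.001]
wrist_force: [0.6, 0.3, -2.4]
width: 0.0368
```

```bash
python3 - <<'E'
from h import *
import pickle
o,_=obs();print(o['ee_pos'],o['wrist_force'],o['width'],o['orientation'])
s=eyes.read_camera('scene');t=eyes.read_camera('top')
cv2.imwrite('pics/s5.png',np.hstack([cv2.resize(s[150:270,190:310],None,fx=5,fy=5,interpolation=cv2.INTER_CUBIC)])) 
E
```

```text
[ 0.64306896 -0.01352705  0.16792894] [ 0.57016993  0.25276338 -2.43711974] 0.036781461075887506 [4.29482512e-04 8.52725824e-01 5.22358299e-01 5.40440628e-04]
```

View pics/s5.png

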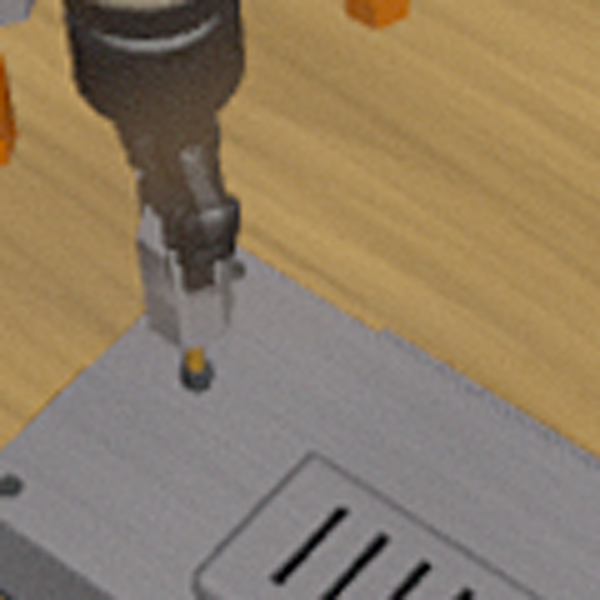

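{"op": "send_rows", "data": {
  "steps": [
    [0,0,0,5,0,0,0],
    [0,0,0,5,0,0,0],
    [0,0,0,5,0,0,0],
    [0,0,0,5,0,0,0],
    [0,0,0,2,0,0,0]
  ]
}}

```text
clock: 13.2
ee_pos: [0.6425, -0.0136, 0.1438]
orientation: [-0.0, 0.853, 0.522, -0.0]
wrist_force: [-0.8, 1.0, -1.7]
width: 0.0365
```

{"op": "send_rows", "data": {
  "steps": [
    [0,0,0,4,0,0,0],
    [0,0,0,4,0,0,0],
    [0,0,0,3,0,0,0],
    [0,0,0,3,0,0,0],
    [0,0,0,2,0,0,0]
  ]
}}

```text
clock: 13.82
ee_pos: [0.6428, -0.0137, 0.1282]
orientation: [-0.0, 0.853, 0.522, -0.0]
wrist_force: [-0.1, -1.3, -1.7]
width: 0.0367
```

{"op": "send_rows", "data": {
  "steps": [
    [0,0,0,2,0,0,0],
    [0,0,0,2,0,0,0],
    [0,0,0,2,0,0,0],
    [0,0,0,2,0,0,0],
    [0,0,0,0,0,0,0]
  ]
}}

```text
clock: 14.45
ee_pos: [0.643, -0.0137, 0.1224]
orientation: [0.001, 0.853, 0.522, 0.001]
wrist_force: [-4.9, -0.0, 13.8]
width: 0.0366
```

{"op": "send_rows", "data": {
  "steps": [
    [0,0,-1,0,0,0,0],
    [0,-1,-1,0,0,0,0],
    [0,0,0,1,0,0,0],
    [0,0,0,0,0,0,0],
    [0,0,0,0,0,0,0]
  ]
}}

```text
clock: 15.08
ee_pos: [0.6429, -0.0137, 0.1224]
orientation: [0.002, 0.853, 0.522, 0.002]
wrist_force: [-1.3, 0.9, 15.3]
width: 0.0365
```

```bash
python3 - <<'E'
from h import *
o,_=obs();print(o['ee_pos'],o['wrist_force'],o['wrist_torque'],o['width'],o['orientation'])
s=eyes.read_camera('scene')
cv2.imwrite('pics/s6.png',cv2.resize(s[170:270,190:310],None,fx=6,fy=6,interpolation=cv2.INTER_CUBIC)) 
E
```

```text
[ 0.64293414 -0.01369367  0.1224001 ] [-1.26579     0.92279163 15.25595186] [ 0.2872404   0.14546454 -0.01010773] 0.03652145945427331 [0.00171281 0.85272939 0.52234439 0.00244849]
```

View pics/s6.png

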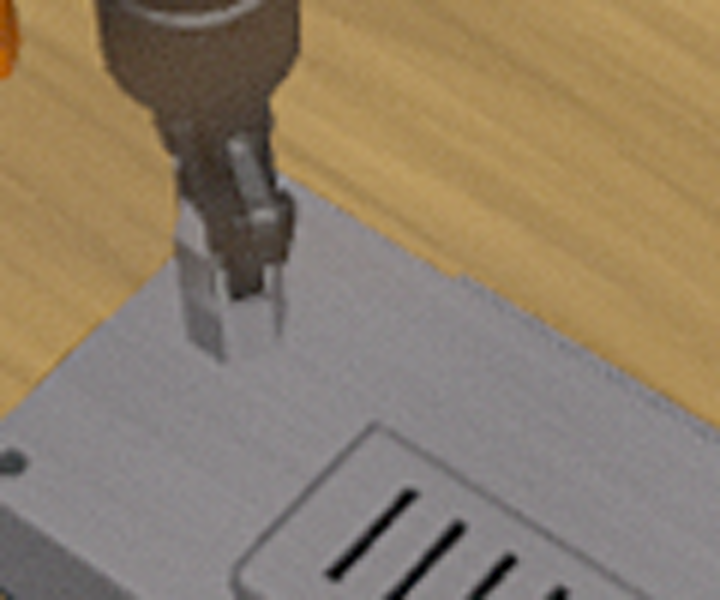

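```bash
python3 - <<'E'
from h import *
cs=eyes.calibration('scene')
ctr=np.array([.643,-.0137])
for z in (.09,.095,.10,.105,.142,.145,.148):
    best=max((proj(cs,[*(ctr+.0219*np.array([np.cos(a),np.sin(a)])),z]) for a in np.radians(32.97+60*np.arange(6))),key=lambda p:p[1])
    print(z,best.round(2))
E
```

```text
0.09 [226.28 232.89]
0.095 [226.14 231.73]
0.1 [225.99 230.56]
0.105 [225.85 229.38]
0.142 [224.76 220.47]
0.145 [224.67 219.73]
0.148 [224.58 218.99]
```

{"op": "send_rows", "data": {
  "steps": [
    [0,0,0,-4,0,0,0],
    [0,0,0,-1,0,0,0],
    [0,0,0,2,0,0,0],
    [0,0,0,2,0,0,0],
    [0,0,0,1,0,0,0]
  ]
}}

```text
clock: 15.75
ee_pos: [0.6408, -0.0137, 0.1222]
orientation: [0.001, 0.853, 0.522, 0.001]
wrist_force: [-11.5, 1.7, 31.0]
width: 0.0369
```

```bash
python3 - <<'E'
from h import *
o,_=obs();print(o['ee_pos'],o['wrist_force'],o['wrist_torque'],o['width'],o['orientation'])
E
```

```text
[ 0.64076013 -0.01373958  0.12216334] [-11.49913611   1.68750928  30.95916723] [0.19364499 2.47908916 0.0400538 ] 0.03686852984101528 [7.03043908e-04 8.52781961e-01 5.22266180e-01 6.84865846e-04]
```

{"op": "send_rows", "data": {
  "steps": [
    [0,0,0,-10,0,0,0],
    [0,0,0,-25,0,0,0],
    [0,0,0,-30,0,0,0],
    [0,0,0,-10,0,0,0],
    [0,0,0,0,0,0,0]
  ]
}}

```text
clock: 16.38
ee_pos: [0.6407, -0.0137, 0.1942]
orientation: [0.0, 0.853, 0.522, 0.0]
wrist_force: [-0.1, 0.9, -2.7]
width: 0.0369
```

```bash
python3 - <<'E'
from h import *
im=eyes.read_camera('wrist');cv2.imwrite('pics/w6.png',im[150:400,160:420])
rows([(.427,-.145,.13,1.483,0),(.427,-.145,.04,1.483,0)],nd=0)
E
```

```text
1 [0, -43.0, -26.0, 13.0, 0, 0, -0.077]
2 [0, -41.0, -29.0, 13.0, 0, 0, -0.077]
3 [0, -38.0, -32.0, 12.0, 0, 0, -0.077]
4 [0, -36.0, -35.0, 13.0, 0, 0, -0.077]
5 [0, -32.0, -38.0, 12.0, 0, 0, -0.076]
6 [0, -0.0, -0.0, 45.0, 0, 0, -0.0]
7 [0, -0.0, -0.0, 45.0, 0, 0, -0.0]
end [ 0.4274 -0.1449  0.0404] 1.483
```

View pics/w6.png

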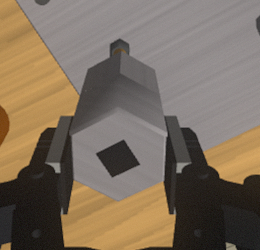

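{"op": "send_rows", "data": {
  "steps": [
    [0,-43,-26,5,0,0,-0.077],
    [0,-41,-29,10,0,0,-0.077],
    [0,-38,-32,12,0,0,-0.077],
    [0,-36,-35,15,0,0,-0.077],
    [0,-32,-38,20,0,0,-0.077]
  ]
}}

```text
clock: 17.05
ee_pos: [0.4258, -0.1453, 0.131]
orientation: [-0.0, 0.736, 0.677, -0.0]
wrist_force: [0.3, -0.6, -2.7]
width: 0.0368
```

{"op": "send_rows", "data": {
  "steps": [
    [0,0,0,45,0,0,0],
    [0,0,0,40,0,0,0],
    [0,0,0,10,0,0,0],
    [0,0,0,5,0,0,0],
    [0,0,0,2,0,0,0]
  ]
}}

```text
clock: 17.68
ee_pos: [0.4285, -0.1452, 0.031]
orientation: [0.001, 0.737, 0.676, 0.0]
wrist_force: [-0.2, -0.4, -2.2]
width: 0.0367
```

{"op": "send_rows", "data": {
  "steps": [
    [0,0,0,3,0,0,0],
    [0,0,0,2,0,0,0],
    [0,0,0,2,0,0,0],
    [0,0,0,1,0,0,0],
    [0,0,0,0,0,0,0]
  ]
}}

```text
clock: 18.3
ee_pos: [0.428, -0.1449, 0.0229]
orientation: [0.0, 0.737, 0.676, 0.0]
wrist_force: [-1.6, 0.1, 5.4]
width: 0.0371
```

{"op": "send_rows", "data": {
  "steps": [
    [100,0,0,0,0,0,0],
    [100,0,0,0,0,0,0],
    [100,0,0,0,0,0,0],
    [100,0,0,-45,0,0,0],
    [100,0,0,-60,0,0,0]
  ]
}}

```text
clock: 18.92
ee_pos: [0.4266, -0.1444, 0.1277]
orientation: [-0.001, 0.737, 0.676, -0.0]
wrist_force: [1.3, -1.4, -0.1]
width: 0.0857
```

```bash
python3 - <<'E'
from h import *
# B : flat normals 50.6 + 60k ; yaw options 50.6, 110.6
rows([(.455,-.245,.14,1.93,100)],nd=0)
rows([(.455,-.245,.14,.883,100)],nd=0)
E
```

```text
1 [100, -33.0, 12.0, -4.0, 0, 0, -0.149]
2 [100, -34.0, 8.0, -4.0, 0, 0, -0.149]
3 [100, -34.0, 2.0, -4.0, 0, 0, -0.148]
end [ 0.4549 -0.2445  0.1397] 1.93
1 [100, -24.0, 9.0, -3.0, 0, 0, 0.15]
2 [100, -23.0, 13.0, -3.0, 0, 0, 0.15]
3 [100, -21.0, 16.0, -3.0, 0, 0, 0.15]
4 [100, -18.0, 19.0, -3.0, 0, 0, 0.151]
end [ 0.4548 -0.2451  0.1397] 0.883
```

{"op": "send_rows", "data": {
  "steps": [
    [100,-33,12,-4,0,0,-0.15],
    [100,-34,8,-4,0,0,-0.15],
    [100,-34,2,-4,0,0,-0.148],
    [100,0,0,0,0,0,0],
    [100,0,0,0,0,0,0]
  ]
}}

```text
clock: 19.55
ee_pos: [0.4556, -0.2443, 0.139]
orientation: [-0.001, 0.569, 0.822, 0.0]
wrist_force: [0.1, 0.6, 0.5]
width: 0.0854
```

```bash
python3 - <<'E'
from h import *
import pickle
pickle.dump(eyes.calibration('wrist'),open('w7.pkl','wb'))
im=eyes.read_camera('wrist');cv2.imwrite('pics/w7.png',im)
o,_=obs();print(o['ee_pos'],o['orientation'])
E
```

```text
[ 0.45555138 -0.24407179  0.13905857] [-6.28577107e-04  5.69088307e-01  8.22276167e-01  9.67239021e-05]
```

View pics/w7.png

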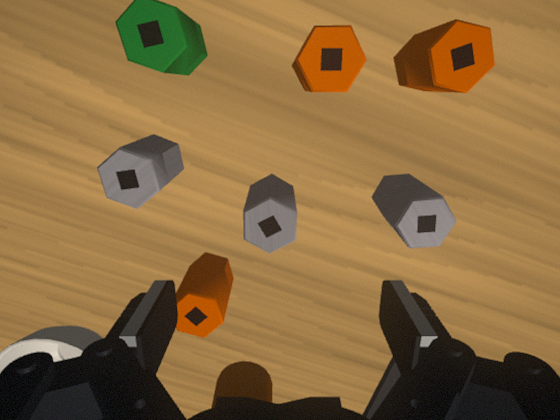

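```bash
python3 - <<'E'
import cv2
im=cv2.imread('pics/w7.png');cv2.imwrite('pics/w7c.png',cv2.resize(im[165:265,220:320],None,fx=6,fy=6,interpolation=cv2.INTER_CUBIC))
E
```

```text
(no output)
```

View pics/w7c.png

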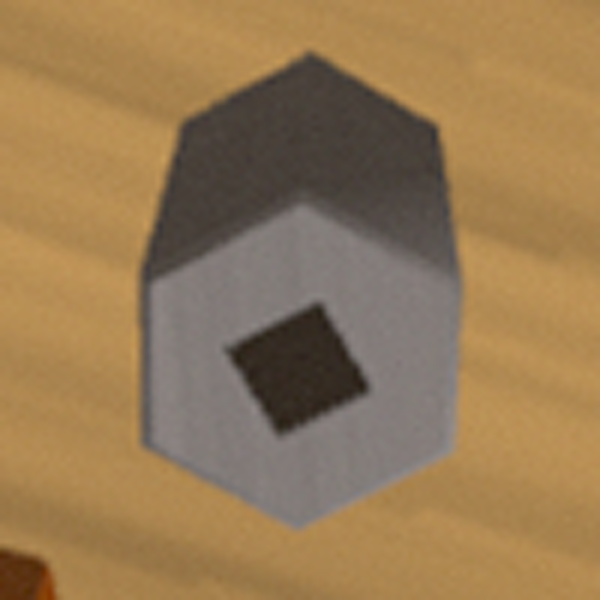

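Aligned with the tool's axes; compute the position.

```bash
python3 - <<'E'
from h import *
import pickle
c=pickle.load(open('w7.pkl','rb'))
g=lambda u,v:(220+(u+.5)/6-.5,165+(v+.5)/6-.5)
ctr,m=hexfit(c,[g(*q) for q in [(148,278),(302,202),(460,280),(455,452),(298,527),(145,445)]],.0705)
print(tri([ray(c,g(298,370)),ray(eyes.calibration('top'),(409.53,228.16))]))
rows([(.467,-.2445,.02,1.93,80)],nd=0)
E
```

```text
ctr [ 0.468  -0.2461] R mm [21.  20.4 21.5 21.5 21.  21.4] corner ang deg 19.5 flat normal deg 49.5 res [-0.8, 0.5, 1.3, -0.0, -0.4, -0.5]
(array([ 0.46727042, -0.24577944,  0.07187582]), [np.float64(0.9893474137290036), np.float64(0.9893474137291012)])
1 [80, -2.0, 5.0, 60.0, 0, 0, 0.0]
2 [80, -2.0, 6.0, 59.0, 0, 0, 0.001]
end [ 0.4673 -0.2439  0.0201] 1.93
```

{"op": "send_rows", "data": {
  "steps": [
    [80,-3,6,40,0,0,0.01],
    [80,-2,5,40,0,0,0.005],
    [80,0,0,39,0,0,0],
    [80,0,0,0,0,0,0],
    [0,0,0,0,0,0,0]
  ]
}}

```text
clock: 20.23
ee_pos: [0.4687, -0.2458, 0.0217]
orientation: [0.0, 0.575, 0.818, 0.0]
wrist_force: [0.0, -0.8, 0.4]
width: 0.0515
```

{"op": "send_rows", "data": {
  "steps": [
    [0,0,0,0,0,0,0],
    [0,0,0,0,0,0,0],
    [0,0,0,0,0,0,0],
    [0,0,0,-40,0,0,0],
    [0,0,0,-60,0,0,0]
  ]
}}

```text
clock: 20.85
ee_pos: [0.4672, -0.2452, 0.1215]
orientation: [-0.001, 0.575, 0.818, 0.0]
wrist_force: [1.5, -0.3, -3.1]
width: 0.0368
```

```bash
python3 - <<'E'
from h import *
rows([(.49,-.19,.21,1.93,0),(.643,-.0137,.20,2.146,0)],nd=0)
E
```

```text
1 [0, 22.0, 20.0, -44.0, 0, 0, -0.007]
2 [0, 22.0, 20.0, -45.0, 0, 0, -0.006]
3 [0, 28.0, 51.0, 3.0, 0, 0, -0.054]
4 [0, 25.0, 53.0, 2.0, 0, 0, -0.054]
5 [0, 22.0, 54.0, 3.0, 0, 0, -0.054]
6 [0, 19.0, 55.0, 2.0, 0, 0, -0.054]
end [ 0.6427 -0.014   0.2005] 2.146
```

{"op": "send_rows", "data": {
  "steps": [
    [0,22,20,-44,0,0,0],
    [0,22,20,-45,0,0,-0.01],
    [0,28,51,3,0,0,-0.055],
    [0,25,53,2,0,0,-0.055],
    [0,22,54,3,0,0,-0.055]
  ]
}}

```text
clock: 21.48
ee_pos: [0.6071, -0.0574, 0.203]
orientation: [0.001, 0.5, 0.866, 0.0]
wrist_force: [0.7, -0.2, -2.1]
width: 0.037
```

{"op": "send_rows", "data": {
  "steps": [
    [0,19,55,2,0,0,-0.055],
    [0,0,0,10,0,0,0],
    [0,0,0,10,0,0,0],
    [0,0,0,0,0,0,0],
    [0,0,0,0,0,0,0]
  ]
}}

```text
clock: 22.1
ee_pos: [0.6438, -0.016, 0.1801]
orientation: [0.0, 0.478, 0.879, 0.0]
wrist_force: [-0.1, -0.6, -1.9]
width: 0.0367
```

```bash
python3 - <<'E'
from h import *
im=eyes.read_camera('wrist');cv2.imwrite('pics/w8.png',cv2.resize(im[170:400,160:400],None,fx=2.5,fy=2.5,interpolation=cv2.INTER_CUBIC))
rows([(.642,-.0135,.165,2.146,0)],nd=1)
E
```

```text
1 [0, 3.1, -0.4, 15.2, 0, 0, -0.0]
end [ 0.642  -0.0135  0.165 ] 2.146
```

View pics/w8.png

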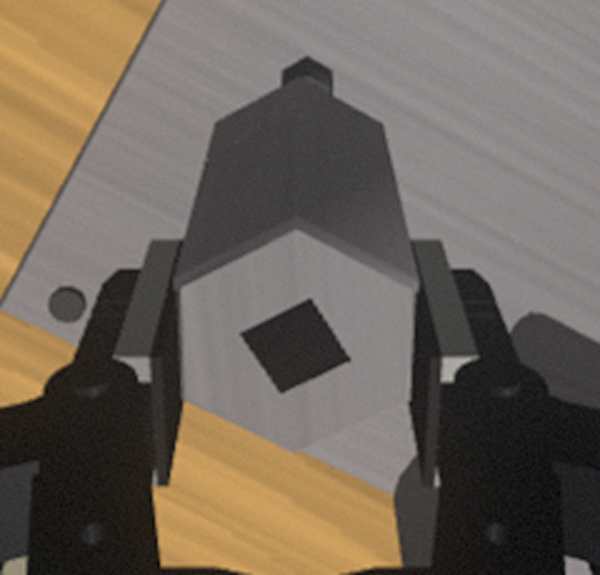

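{"op": "send_rows", "data": {
  "steps": [
    [0,3,-0.5,10,0,0,0],
    [0,0,0,8,0,0,0],
    [0,0,0,8,0,0,0],
    [0,0,0,6,0,0,0],
    [0,0,0,5,0,0,0]
  ]
}}

```text
clock: 22.78
ee_pos: [0.642, -0.0128, 0.1419]
orientation: [-0.0, 0.477, 0.879, -0.0]
wrist_force: [-0.0, 0.1, -2.7]
width: 0.0368
```

{"op": "send_rows", "data": {
  "steps": [
    [0,0,0,4,0,0,0],
    [0,0,0,4,0,0,0],
    [0,0,0,3,0,0,0],
    [0,0,0,3,0,0,0],
    [0,0,0,0,0,0,0]
  ]
}}

```text
clock: 23.4
ee_pos: [0.6427, -0.0126, 0.1339]
orientation: [0.002, 0.477, 0.879, 0.001]
wrist_force: [-14.9, 2.0, 40.6]
width: 0.0366
```

{"op": "send_rows", "data": {
  "steps": [
    [0,0,0,-8,0,0,0],
    [0,0,0,-25,0,0,0],
    [0,0,0,-35,0,0,0],
    [0,0,0,0,0,0,0],
    [0,0,0,0,0,0,0]
  ]
}}

```text
clock: 24.02
ee_pos: [0.6416, -0.0128, 0.1953]
orientation: [-0.001, 0.477, 0.879, -0.0]
wrist_force: [-0.5, -0.9, -4.1]
width: 0.0367
```

```bash
python3 - <<'E'
from h import *
rows([(.55,-.12,.20,2.05,0),(.4675,-.245,.13,1.911,0),(.4675,-.245,.04,1.911,0)],nd=0)
E
```

```text
1 [0, -13.0, -45.0, -2.0, 0, 0, 0.032]
2 [0, -15.0, -45.0, -1.0, 0, 0, 0.032]
3 [0, -16.0, -44.0, -2.0, 0, 0, 0.033]
4 [0, -24.0, -44.0, 23.0, 0, 0, 0.046]
5 [0, -27.0, -42.0, 24.0, 0, 0, 0.046]
6 [0, -28.0, -41.0, 23.0, 0, 0, 0.047]
7 [0, -0.0, -0.0, 45.0, 0, 0, -0.0]
8 [0, -0.0, -0.0, 45.0, 0, 0, -0.0]
end [ 0.4676 -0.2449  0.0403] 1.911
```

{"op": "send_rows", "data": {
  "steps": [
    [0,-13,-45,-2,0,0,0.032],
    [0,-15,-45,-1,0,0,0.032],
    [0,-16,-44,-2,0,0,0.033],
    [0,-24,-44,15,0,0,0.046],
    [0,-27,-42,20,0,0,0.046]
  ]
}}

```text
clock: 24.65
ee_pos: [0.4939, -0.2044, 0.165]
orientation: [-0.0, 0.558, 0.83, -0.0]
wrist_force: [1.0, -1.5, -3.5]
width: 0.0368
```

{"op": "send_rows", "data": {
  "steps": [
    [0,-28,-41,35,0,0,0.047],
    [0,0,0,0,0,0,0],
    [0,0,0,40,0,0,0],
    [0,0,0,45,0,0,0],
    [0,0,0,5,0,0,0]
  ]
}}

```text
clock: 25.28
ee_pos: [0.4656, -0.2426, 0.0385]
orientation: [-0.003, 0.577, 0.817, 0.0]
wrist_force: [-0.3, 0.3, -1.9]
width: 0.0368
```

```bash
python3 - <<'E'
from h import *
rows([(.4675,-.245,.023,1.911,0)],nd=0)
E
```

```text
1 [0, -3.0, 1.0, 16.0, 0, 0, 0.001]
end [ 0.4676 -0.2451  0.0225] 1.911
```

{"op": "send_rows", "data": {
  "steps": [
    [0,0,0,5,0,0,0],
    [0,0,0,4,0,0,0],
    [0,0,0,3,0,0,0],
    [0,0,0,2,0,0,0],
    [0,0,0,0,0,0,0]
  ]
}}

```text
clock: 25.9
ee_pos: [0.468, -0.245, 0.0275]
orientation: [0.0, 0.577, 0.817, 0.0]
wrist_force: [0.1, 0.0, -3.2]
width: 0.0368
```

{"op": "send_rows", "data": {
  "steps": [
    [0,0,0,3,0,0,0],
    [0,0,0,2,0,0,0],
    [0,0,0,1,0,0,0],
    [0,0,0,1,0,0,0],
    [0,0,0,0,0,0,0]
  ]
}}

```text
clock: 26.52
ee_pos: [0.4682, -0.2449, 0.0224]
orientation: [0.001, 0.577, 0.817, 0.0]
wrist_force: [-6.4, 5.3, 25.6]
width: 0.0366
```

{"op": "send_rows", "data": {
  "steps": [
    [80,0,0,-2,0,0,0],
    [80,0,0,0,0,0,0],
    [80,0,0,0,0,0,0],
    [80,0,0,-45,0,0,0],
    [80,0,0,-60,0,0,0]
  ]
}}

```text
clock: 27.15
ee_pos: [0.4669, -0.2442, 0.1273]
orientation: [-0.002, 0.577, 0.817, 0.0]
wrist_force: [0.9, -0.5, 0.8]
width: 0.0683
```

```bash
python3 - <<'E'
from h import *
rows([(.455,-.345,.14,2.093,80)],nd=0)
E
```

```text
1 [80, -46.0, -22.0, -6.0, 0, 0, -0.091]
2 [80, -43.0, -27.0, -7.0, 0, 0, -0.091]
end [ 0.4549 -0.3453  0.1403] 2.093
```

{"op": "send_rows", "data": {
  "steps": [
    [80,-46,-22,-6,0,0,-0.091],
    [80,-43,-27,-7,0,0,-0.091],
    [80,0,0,0,0,0,0],
    [80,0,0,0,0,0,0],
    [80,0,0,0,0,0,0]
  ]
}}

```text
clock: 27.78
ee_pos: [0.456, -0.3448, 0.14]
orientation: [-0.001, 0.5, 0.866, 0.0]
wrist_force: [0.4, -0.4, -0.2]
width: 0.0682
```

```bash
python3 - <<'E'
from h import *
import pickle
pickle.dump(eyes.calibration('wrist'),open('w9.pkl','wb'))
im=eyes.read_camera('wrist');cv2.imwrite('pics/w9.png',im)
o,_=obs();print(o['ee_pos'],o['orientation'])
p=proj(eyes.calibration('wrist'),(.4685,-.3468,.07)).astype(int);print(p);x,y=p
cv2.imwrite('pics/w9c.png',cv2.resize(im[y-60:y+40,x-50:x+50],None,fx=6,fy=6,interpolation=cv2.INTER_CUBIC))
E
```

```text
[ 0.45609215 -0.34489718  0.14015203] [-3.60755968e-04  5.00246450e-01  8.65882980e-01  1.53720493e-04]
[267 223]
```

View pics/w9.png

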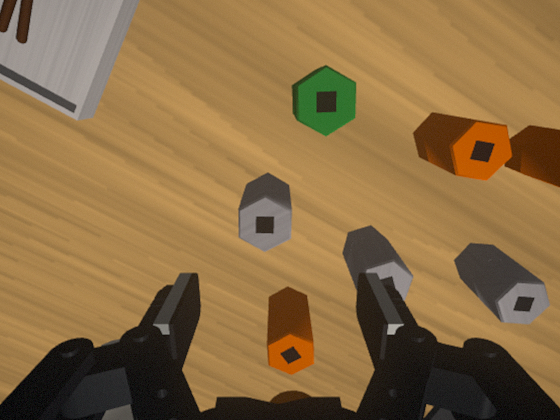

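View pics/w9c.png

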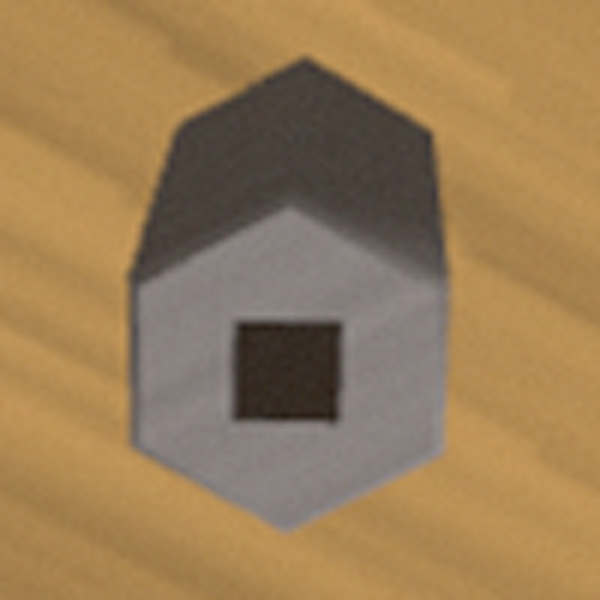

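```bash
python3 - <<'E'
from h import *
import pickle
c=pickle.load(open('w9.pkl','rb'))
g=lambda u,v:(217+(u+.5)/6-.5,163+(v+.5)/6-.5)
ctr,m=hexfit(c,[g(*q) for q in [(133,280),(290,205),(446,280),(441,452),(286,528),(135,443)]],.0705)
print(tri([ray(c,g(288,370)),ray(eyes.calibration('top'),(453.68,227.14))]))
rows([(.470,-.3465,.0215,2.093,80)],nd=0)
E
```

```text
ctr [ 0.4695 -0.3483] R mm [21.1 20.1 21.5 21.3 21.1 21. ] corner ang deg 28.9 flat normal deg 58.9 res [-0.0, -0.1, 1.6, -0.0, -0.4, -1.0]
(array([ 0.46937165, -0.34778991,  0.07014915]), [np.float64(0.7019138243567273), np.float64(0.7019138243568285)])
1 [80, -4.0, 6.0, 59.0, 0, 0, 0.0]
2 [80, -4.0, 5.0, 60.0, 0, 0, 0.001]
end [ 0.4696 -0.3463  0.0212] 2.093
```

{"op": "send_rows", "data": {
  "steps": [
    [80,-5,5,40,0,0,0.01],
    [80,-4,5,40,0,0,0],
    [80,0,0,38,0,0,0],
    [80,0,0,0,0,0,0],
    [0,0,0,0,0,0,0]
  ],
  "grip_force": 80
}}

```text
clock: 28.45
ee_pos: [0.4699, -0.349, 0.0237]
orientation: [0.001, 0.505, 0.863, -0.0]
wrist_force: [0.1, 0.1, 0.9]
width: 0.0514
```

{"op": "send_rows", "data": {
  "steps": [
    [0,0,0,0,0,0,0],
    [0,0,0,0,0,0,0],
    [0,0,0,0,0,0,0],
    [0,0,0,-40,0,0,0],
    [0,0,0,-60,0,0,0]
  ]
}}

```text
clock: 29.08
ee_pos: [0.4683, -0.3481, 0.1233]
orientation: [-0.001, 0.505, 0.863, 0.0]
wrist_force: [0.7, -0.7, -3.0]
width: 0.0361
```

```bash
python3 - <<'E'
from h import *
rows([(.48,-.31,.205,2.093,0),(.642,-.0135,.20,2.146,0)],nd=0)
E
```

```text
1 [0, 14.0, 14.0, -41.0, 0, 0, -0.005]
2 [0, 13.0, 15.0, -41.0, 0, 0, -0.005]
3 [0, 29.0, 48.0, 1.0, 0, 0, -0.009]
4 [0, 29.0, 48.0, 1.0, 0, 0, -0.009]
5 [0, 29.0, 49.0, 1.0, 0, 0, -0.009]
6 [0, 28.0, 49.0, 1.0, 0, 0, -0.009]
7 [0, 28.0, 49.0, 1.0, 0, 0, -0.009]
8 [0, 27.0, 49.0, 0.0, 0, 0, -0.008]
end [ 0.642  -0.0136  0.2003] 2.146
```

{"op": "send_rows", "data": {
  "steps": [
    [0,14,14,-41,0,0,-0.005],
    [0,13,15,-41,0,0,-0.005],
    [0,29,48,1,0,0,-0.009],
    [0,29,48,1,0,0,-0.009],
    [0,29,49,1,0,0,-0.009]
  ]
}}

```text
clock: 29.7
ee_pos: [0.5629, -0.1613, 0.2029]
orientation: [0.001, 0.489, 0.872, 0.0]
wrist_force: [0.9, -0.1, -2.7]
width: 0.0363
```

{"op": "send_rows", "data": {
  "steps": [
    [0,28,49,1,0,0,-0.009],
    [0,28,49,1,0,0,-0.009],
    [0,27,49,0,0,0,-0.008],
    [0,0,0,15,0,0,0],
    [0,0,0,0,0,0,0]
  ]
}}

```text
clock: 30.32
ee_pos: [0.6418, -0.0142, 0.1839]
orientation: [-0.001, 0.477, 0.879, -0.0]
wrist_force: [0.4, 0.1, -2.8]
width: 0.0362
```

{"op": "send_rows", "data": {
  "steps": [
    [0,0,0,0,0,0,0],
    [0,0,0,0,0,0,0],
    [0,0,0,0,0,0,0],
    [0,0,0,0,0,0,0],
    [0,0,0,0,0,0,0]
  ]
}}

```text
clock: 30.95
ee_pos: [0.6428, -0.0145, 0.1844]
orientation: [-0.0, 0.478, 0.879, 0.0]
wrist_force: [-0.4, -0.3, -4.0]
width: 0.0365
```

```bash
python3 - <<'E'
from h import *
import pickle
pickle.dump(eyes.calibration('wrist'),open('w10.pkl','wb'))
im=eyes.read_camera('wrist');cv2.imwrite('pics/w10.png',cv2.resize(im[170:400,160:400],None,fx=2.5,fy=2.5,interpolation=cv2.INTER_CUBIC))
rows([(.642,-.0135,.165,2.146,0)],nd=1)
E
```

```text
1 [0, 1.2, -0.2, 19.4, 0, 0, -0.0]
end [ 0.642  -0.0135  0.165 ] 2.146
```

View pics/w10.png

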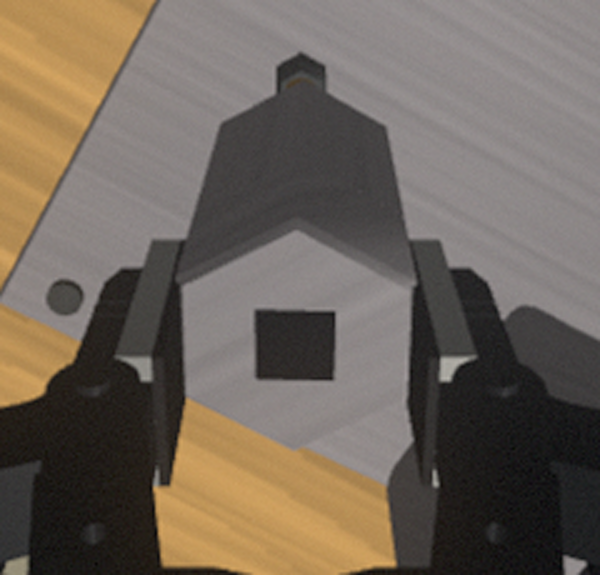

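```bash
python3 - <<'E'
from h import *
import pickle
c=pickle.load(open('w10.pkl','rb'));o,r=obs();tcp=o['ee_pos']
g=lambda u,v:(160+(u+.5)/2.5-.5,170+(v+.5)/2.5-.5)
for n,q,z in [('nut L',(277,70),.0975),('nut R',(326,68),.0975),('nut apex',(301,54),.0975),('sock bot apex',(303,88),tcp[2]-.0225),('botL',(219,125),tcp[2]-.0225),('botR',(385,125),tcp[2]-.0225),('sock top apex',(297,222),tcp[2]+.0475),('topL',(182,280),tcp[2]+.0475),('topR',(413,285),tcp[2]+.0475)]:
    X=onz(c,g(*q),z);print(n,(r.inv().apply(X-tcp)*1000).round(1),X.round(4))
E
```

```text
nut L [-6.1 -4.1 86.9] [ 0.6427 -0.0218  0.0975]
nut R [ 8.5 -4.7 86.9] [ 0.6342 -0.0098  0.0975]
nut apex [ 1.1 -9.  86.9] [ 0.6346 -0.0185  0.0975]
sock bot apex [  1.2 -20.   22.5] [ 0.6254 -0.0243  0.1619]
botL [-17.9 -11.1  22.5] [ 0.6433 -0.0355  0.1619]
botR [ 19.9 -11.1  22.5] [ 0.6227 -0.0038  0.1619]
sock top apex [ -0.2 -22.2 -47.5] [ 0.6243 -0.0267  0.2319]
topL [-17.8 -12.3 -47.5] [ 0.6422 -0.0361  0.2319]
topR [ 17.7 -11.4 -47.5] [ 0.6236 -0.0058  0.2319]
```

{"op": "send_rows", "data": {
  "steps": [
    [0,0.5,-0.5,10,0,0,0],
    [0,0,0,8,0,0,0],
    [0,0,0,8,0,0,0],
    [0,0,0,8,0,0,0],
    [0,0,0,4,0,0,0]
  ],
  "grip_force": 100
}}

```text
clock: 31.62
ee_pos: [0.6418, -0.0142, 0.1456]
orientation: [-0.0, 0.477, 0.879, -0.0]
wrist_force: [-0.2, -1.2, -2.9]
width: 0.0359
```

{"op": "send_rows", "data": {
  "steps": [
    [0,0,0,4,0,0,0],
    [0,0,0,4,0,0,0],
    [0,0,0,3,0,0,0],
    [0,0,0,2,0,0,0],
    [0,0,0,2,0,0,0]
  ]
}}

```text
clock: 32.25
ee_pos: [0.6422, -0.0142, 0.1314]
orientation: [0.0, 0.478, 0.879, 0.0]
wrist_force: [0.5, -0.2, -3.5]
width: 0.0359
```

{"op": "send_rows", "data": {
  "steps": [
    [0,0,0,3,0,0,0],
    [0,0,0,2,0,0,0],
    [0,0,0,2,0,0,0],
    [0,0,0,2,0,0,0],
    [0,0,0,1,0,0,0]
  ]
}}

```text
clock: 32.88
ee_pos: [0.6421, -0.0142, 0.1213]
orientation: [-0.0, 0.477, 0.879, 0.0]
wrist_force: [0.1, 0.6, -2.9]
width: 0.0359
```

{"op": "send_rows", "data": {
  "steps": [
    [0,0,0,2,0,0,0],
    [0,0,0,2,0,0,0],
    [0,0,0,2,0,0,0],
    [0,0,0,1,0,0,0],
    [0,0,0,0,0,0,0]
  ]
}}

```text
clock: 33.5
ee_pos: [0.6422, -0.0142, 0.1148]
orientation: [0.0, 0.477, 0.879, 0.0]
wrist_force: [-1.6, 1.2, 3.2]
width: 0.0359
```

{"op": "send_rows", "data": {
  "steps": [
    [0,0,0,1,0,0,0],
    [0,0,0,1,0,0,0],
    [0,0,0,1,0,0,0],
    [0,0,0,0,0,0,0],
    [0,0,0,0,0,0,0]
  ]
}}

```text
clock: 34.12
ee_pos: [0.6425, -0.0139, 0.1146]
orientation: [0.001, 0.477, 0.879, 0.001]
wrist_force: [-10.0, 1.9, 26.1]
width: 0.0359
```

```bash
python3 - <<'E'
from h import *
o,_=obs();print(o['ee_pos'],o['wrist_force'],o['wrist_torque'],o['orientation'])
s=eyes.read_camera('scene');t=eyes.read_camera('top')
cv2.imwrite('pics/s11.png',cv2.resize(s[170:270,190:310],None,fx=6,fy=6,interpolation=cv2.INTER_CUBIC)); cv2.imwrite('pics/t11.png',t);cv2.imwrite('pics/s11f.png',s)
cs=eyes.calibration('scene')
for z in (.09,.092,.095,.1):
    print(z,max((proj(cs,[*(np.array([.642,-.014])+.0219*np.array([np.cos(a),np.sin(a)])),z]) for a in np.radians(32.97+60*np.arange(6))),key=lambda p:p[1]).round(2))
E
```

```text
[ 0.64251764 -0.01394406  0.11463312] [-10.02537275   1.93442703  26.08058169] [ 0.46513692  2.30372611 -0.06814063] [1.13664805e-03 4.77364278e-01 8.78704547e-01 6.10938609e-04]
0.09 [226.47 232.57]
0.092 [226.41 232.11]
0.095 [226.33 231.41]
0.1 [226.18 230.24]
```

View pics/s11.png

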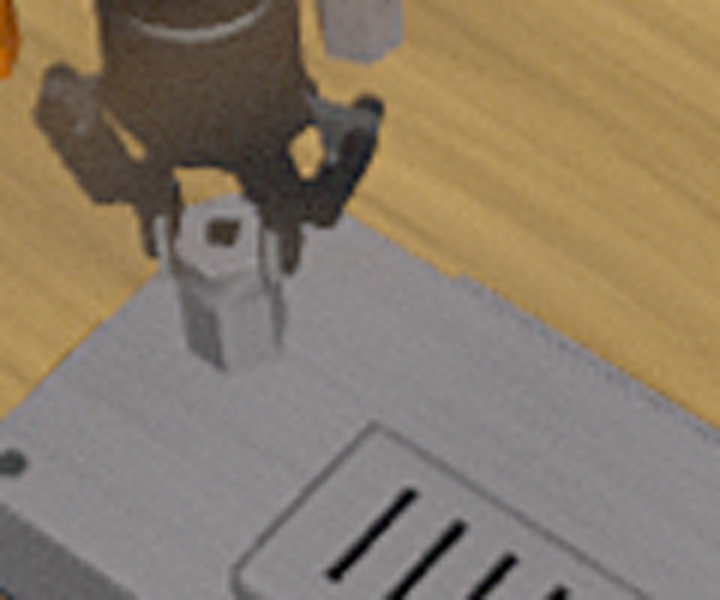

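View pics/t11.png

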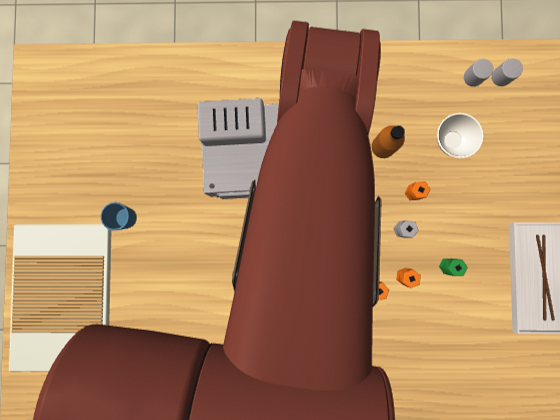

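View pics/s11f.png

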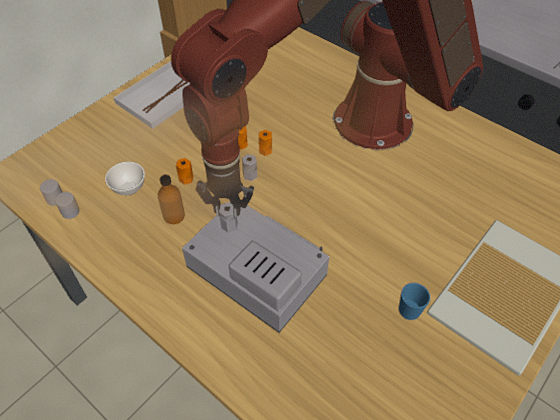

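{"op": "send_rows", "data": {
  "steps": [
    [0,0,0,-2,0,0,0],
    [0,1,0,0,0,0,0],
    [0,-2,0,0,0,0,0],
    [0,1,1,0,0,0,0.01],
    [0,0,-2,0,0,0,-0.02]
  ]
}}

```text
clock: 34.85
ee_pos: [0.6421, -0.0144, 0.1147]
orientation: [0.001, 0.473, 0.881, 0.001]
wrist_force: [-0.8, 3.3, 9.7]
width: 0.0356
```

{"op": "send_rows", "data": {
  "steps": [
    [0,0,1,0,0,0,0.01],
    [0,0,0,1,0,0,0],
    [0,0,0,0.5,0,0,0],
    [0,0,0,0,0,0,0],
    [0,0,0,0,0,0,0]
  ]
}}

```text
clock: 35.48
ee_pos: [0.6427, -0.014, 0.1147]
orientation: [0.001, 0.477, 0.879, 0.001]
wrist_force: [-8.8, 2.4, 23.9]
width: 0.0358
```

```bash
python3 - <<'E'
from h import *
o,r=obs();print(o['clock'],o['ee_pos'],o['wrist_force'],o['wrist_torque'],r.as_matrix()[:,2].round(4))
cs=eyes.calibration('scene')
s=eyes.read_camera('scene');im=eyes.read_camera('wrist');c=eyes.calibration('wrist')
g=s[200:216,215:240].max(2);print(g[4:14,4:20])
cv2.imwrite('pics/w12.png',im)
for z in (.156,.16,.164):print(z,proj(cs,(.642,-.014,z)).round(2))
E
```

```text
35.475 [ 0.64268923 -0.01403674  0.11466312] [-8.76560477  2.42546103 23.89694378] [0.29774034 1.86229042 0.03504099] [ 2.6e-03 -2.0e-04 -1.0e+00]
[[ 61 110 141 147 140 136 134 138 139 141 143 142 133 104  70  54]
 [ 60 104 135 142 140 140 143 146 147 148 144 139 145 118  64  57]
 [ 65 132 142 143 141 136 115 108 103 112 115 137 145 140  95  62]
 [ 68 132 146 143 145 110  73  65  65  71  74 129 145 150  91  59]
 [ 99 141 139 142 144 103  66  70  64  61  99 138 143 133  86 102]
 [108 139 140 141 135  85  67  68  67  65 109 140 144 139 102 120]
 [124 140 141 142 133 116  93  74  71  64 124 139 142 148 102 119]
 [125 142 139 142 140 137 138 128 132 128 143 140 139 142 101 122]
 [107 134 137 137 142 138 140 140 145 144 142 139 141 142  99 124]
 [ 87 107 131 142 145 138 143 143 140 138 138 143 156 147 105 120]]
0.156 [226.24 209.51]
0.16 [226.12 208.5 ]
0.164 [226.01 207.48]
```

View pics/w12.png

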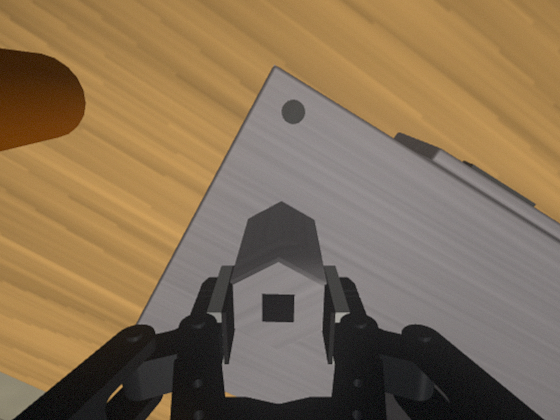

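{"op": "send_rows", "data": {
  "steps": [
    [0,0,0,-1,0,0,0],
    [0,0,0,0,0,0,0],
    [0,0,0,0,0,0,0],
    [0,0,0,0,0,0,0],
    [0,0,0,0,0,0,0]
  ]
}}

```text
clock: 36.2
ee_pos: [0.6426, -0.0141, 0.1147]
orientation: [0.001, 0.477, 0.879, 0.0]
wrist_force: [-5.2, 1.5, 15.8]
width: 0.036
```

```bash
python3 - <<'E'
from h import *
from cell import ticket
o,r=obs();print(o['clock'],o['ee_pos'],o['wrist_force'],o['width'],r.as_matrix()[:,2].round(4))
print(ticket.job_done())
E
```

```text
36.2 [ 0.64262894 -0.01408754  0.11472048] [-5.15563727  1.50460877 15.78479946] 0.036019830683306026 [ 2.e-03 -1.e-04 -1.e+00]
the job is handed in; nothing more can be done
None
```

The job was handed in at about 36 s. The hatch is shut and the right socket is still gripped, pressed down over the nut.

- **Hatch:** I pushed it past the catch, which resisted with about 10 N and then let go, until it stopped dead against the machine. Later pictures show it flush with the front.
- **Sockets:** The nearest grey socket stopped about 10 mm above the deck and the middle one about 22 mm above it, so neither fits. I set both back upright in their places. The third went down freely over the stud and nut to a hard stop.
- **Last checks:** The tool stays at z = 0.1147 m under about 16 N of downward press, at 0.1–0.2° from vertical, gripping at 100 N. The stop was the same after I wiggled the socket. The scene camera puts the socket's top at about 161 mm, against 160 mm if fully seated. The bottle, bowl and cup look unmoved.
- **Uncertain:** The rim height on the deck disagrees between readings:
  - The lower corner in the scene picture gives about 94 mm, ±2 mm.
  - The tool height gives 90–93 mm, depending on exactly where the socket sits in the grip.
  - I took it as seated because of the hard stop and the top height. The failed sockets should stop at least 10 mm above the deck, but the best of them stopped only about 8–10 mm above this one.

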